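Change the cartridges in the basement water-filter station

ROBOT

A 7-joint arm with a two-finger parallel gripper is mounted at the origin on the work surface. World frame = base frame: x ahead of the robot, y to its left, z up, the work surface at z = 0. Lengths are in m, angles in degrees, forces in N, time in s.
With the tool pointing down it reaches from about 0.425 to 0.875 m from the base axis. Payload 4.7 kg.
Tool frame: the origin (TCP) lies at the centre of the arm's flange, where the gripper is bolted on; the fingertips stand 182 mm ahead of it and the grasp point (between the pads) lies 164 mm ahead of it (env.grip_depth is the distance from the TCP to the grasp point, in m); z points along the fingers, y is the line along which they close (so a half turn about z gives the same grasp; the last joint's range is limited). The gripper opens to 87 mm and grips with 3 to 60 N. Pads are 19 mm wide; open, the fingers measure 117 mm over their backs; the gripper's body (75 mm by 190 mm) begins 51 mm behind the grasp point.
Start: joints at [-73.505, 18.392, -4.016, 83.108, 1.295, 78.541, -3.26], TCP at [0.176, 0.626, 0.405] pointing down, gripper open.
Joint ranges: [-163.93, 163.93], [-17.29, 119.83], [-79.2, 71.16], [3.27, 140.29], [-89.18, 269.18], [5.43, 117.66], [-154.24, 154.24]. Speed limits (degrees/s): [147.25, 147.25, 180, 180, 180, 180, 180].

INTERFACE

Orientations are given as [roll, pitch, yaw] about the fixed x, y, z axes, in that order (R = Rz(yaw) Ry(pitch) Rx(roll)).
In Python, from cell import env gives the robot as it stands. The module is installed in compiled form; this text tells all that it offers.
- The arm moves only by the tool send_rows, never from a script. Its arguments are lists of equal length, an entry for each row: "xyz": the shift along the tool's x, y, z in m, a list of three; "rotation": the turn, a rotation vector about the tool's x, y, z in rad, a list of three; "jaw": the opening, from 0 (shut) to 1 (fully open). A call has 1 to 20 rows; each row shifts and turns the commanded pose from where the row before left it, along the tool's axes as they then stand; what a row does not reach is not made up. A row lasts 1/10 s, in which the tool goes at most 50 mm and 8.59 degrees, less where a joint would pass 70% of its speed; a pose out of reach is approached as far as the arm can. A call is refused whole if a number of a shift passes 0.05 or a number of a turn 0.15, either way. A call with a gripper value outside its range is refused whole. The fingers move at their own pace and stop on an object; "newtons" is the grip in N (left out, the last holds). Time passes only in rows, so rows that do not move let the fingers close. It gives the time, the measured TCP pose, the force, the opening and the grip force at its end, in the units of the state.
- env.get_obs(): the state, without advancing time (a new reading comes with each control period).
- env.read_camera(name): name is "scene" or "top"; returns a dict with "image" (400x640x3 uint8, blue, green, red), "fx", "fy", "cx", "cy" (pixels), "R" (3x3) and "t" (3): a world point X has camera coordinates R X + t. Camera axes: x right, y down, z forward; pixel columns grow to the right and rows downward; lengths in m; the calibration is good to about 2 mm. A picture is of the moment at which its call begins. There is no depth.
- env.sign_off(): hands the job in; it is judged then, once.
The state is a dict: "time_s": time; "qpos": joint angles; "joint_velocities": joint speeds; "effort": joint torques, N m; "tool_pos": TCP position; "tool_rot": TCP orientation; "force": force on the tool from outside, world axes, zero at the start; "wrist_torque": the same for the moment, N m; "grip_width": finger opening in m; "grasp_force": force on a finger pad.
Only numpy, scipy, OpenCV 4.12 (cv2) and the standard library are available. Lean on these libraries where they do the work, as an engineer would, in place of code of your own. Each camera call takes 0.05 s, during which the arm holds its last target. There are 200 camera calls.

TASK

Turn the red supply lever fully off and keep it off while you lift every brown spent cartridge out of the filter station and set it down on the floor of the orange crate (side by side, not stacked), and press every blue fresh cartridge fully home, flush, into a bay of the station, any bay. Then swing the yellow keeper bar shut until it clicks past its catch, and only then turn the supply lever fully on again. Leave the other things on the bench where they are.

Things in the scene. Friction and masses are not known exactly. Their poses are not given: they have to be found in the camera images.
- station: Filter station fixed to the bench: grey block 264 (x) x 108 (y) x 44 mm high, blue side rails, with a row of four bays (rectangular recesses, open above) along its x. Origin: centre of underside. x runs from the keeper bar's pivot (x = -112 mm, y = 0, end nearer the robot) to the ball catch (x = +110 mm, steel stub 21 mm tall on the block); y is the side to which the bar opens.
- bay1 (a point): Centre of bay 1's floor (the bay nearest the bar's pivot), 10 mm above the bench, 34 mm below the block's top; station axes. Bay 40 (x) x 52 (y) mm, 34 deep, 2 mm play round a cartridge, 46 mm between bays. A sprung ball half way down its +y wall grips a cartridge: it takes 3 to 12 N to push one down home or pull it out, and it shifts it up to 2 mm to -y.
- bay2 (a point): Centre of the floor of bay 2, as bay 1.
- bay3 (a point): Centre of the floor of bay 3, as bay 1.
- bay4 (a point): Centre of the floor of bay 4, as bay 1.
- bar (a joint): Yellow keeper bar's hinge angle, upright axis; counter-clockwise from above opens. 0 = shut against its stop, along the row over the bays; opens to 1.65 rad to station +y. Light friction (under 1 N at the knob), stays where left. A sprung ball catch resists between 0.08 and 0.04 rad with 2 to 6 N at the knob; below 0.03 it is past the catch and held.
- bar_knob (a point): Top centre of the bar's black upright knob: 16 mm diameter, from 84 to 124 mm above the bench, 222 mm from the hinge axis. The bar is 16 mm wide, 12 mm thick, reaches 232 mm from its axis; its underside is 72 mm above the bench, 4 mm over the ribs of cartridges that are fully home: a proud one blocks it. A steel nose hangs 10 mm below it under the knob.
- valve (a joint): Angle of the supply stopcock's red quarter-turn lever, upright axis. 0 = on: lever along the copper pipe, pointing to the stopcock's -x, towards the robot. 1.571 = off: across the pipe, pointing to the stopcock's -y. Counter-clockwise from above turns it off. Stops at both ends; stays where left (about 2 N at the tip to turn).
- valve_pivot (a point): On the lever's axis at its mid-height, 98 mm above the bench, with the stopcock's axes (+x: the way the pipe leads away). The red lever is 14 mm wide and 16 mm tall (90 to 106 mm above the bench), outer end 85 mm from the axis. The brass valve body below it is up to 78 mm high, within 42 mm of the axis; free room under the outer half of the lever.
- fresh1: Fresh filter cartridge standing on the bench; may be absent. Blue block 36 (x) x 48 (y) x 34 mm high, white band; on top a white grip rib 28 (x) x 12 (y) x 24 mm tall, centred; 58 mm in all, about 0.11 kg. Origin: centre of underside, z up. Fits a bay either way round, its x along the station's. Home: shoulder flush with the block's top, origin at the bay's point.
- fresh2: Fresh filter cartridge standing on the bench; may be absent. Blue block 36 (x) x 48 (y) x 34 mm high, white band; on top a white grip rib 28 (x) x 12 (y) x 24 mm tall, centred; 58 mm in all, about 0.11 kg. Origin: centre of underside, z up. Fits a bay either way round, its x along the station's. Home: shoulder flush with the block's top, origin at the bay's point.
- fresh3: Fresh filter cartridge standing on the bench; may be absent. Blue block 36 (x) x 48 (y) x 34 mm high, white band; on top a white grip rib 28 (x) x 12 (y) x 24 mm tall, centred; 58 mm in all, about 0.11 kg. Origin: centre of underside, z up. Fits a bay either way round, its x along the station's. Home: shoulder flush with the block's top, origin at the bay's point.
- fresh4: Fresh filter cartridge standing on the bench; may be absent. Blue block 36 (x) x 48 (y) x 34 mm high, white band; on top a white grip rib 28 (x) x 12 (y) x 24 mm tall, centred; 58 mm in all, about 0.11 kg. Origin: centre of underside, z up. Fits a bay either way round, its x along the station's. Home: shoulder flush with the block's top, origin at the bay's point.
- spent1: Spent filter cartridge, brown with a tan rib, same shape and frame as a fresh one; may be absent; if present it starts home in bay 1.
- spent2: Spent filter cartridge, brown with a tan rib, same shape and frame as a fresh one; may be absent; if present it starts home in bay 2.
- spent3: Spent filter cartridge, brown with a tan rib, same shape and frame as a fresh one; may be absent; if present it starts home in bay 3.
- spent4: Spent filter cartridge, brown with a tan rib, same shape and frame as a fresh one; may be absent; if present it starts home in bay 4.
- crate: Orange open waste crate fixed on the bench, 170 (its x) x 150 (its y) x 45 mm high, walls and floor 5 mm thick. Origin: centre of its underside. Room for two cartridges side by side along its x.
- paint_can: Bystander: paint can, 84 mm diameter, 110 mm tall. Origin at its underside.
- jar: Bystander: glass jar, 60 mm diameter, 80 mm tall. Origin at its underside.
- tape: Bystander: roll of grey tape lying flat, 90 mm diameter, 25 mm tall.
- wrench: Bystander: steel wrench lying flat.
- screwdriver: Bystander: screwdriver lying flat.
- coupling: Bystander: copper pipe coupling standing upright, 34 mm diameter, 35 mm tall.
Mind the look-alikes: they are no part of the job. Leave any pink or purple look-alike of the fresh2 alone.

How it is judged (in metres and radians):
On the way, in this order (a step that is already met when the one before it is completed fails the run):
1. the supply lever is turned fully off (value of joint valve above 1.45 rad), for 0.2 s.
2. with the supply off, every spent cartridge lies in the crate and every fresh one is flush in a bay ((horizontal distance between fresh1 and bay1 below 0.006 m or horizontal distance between fresh1 and bay2 below 0.006 m or horizontal distance between fresh1 and bay3 below 0.006 m or horizontal distance between fresh1 and bay4 below 0.006 m) and z of each of fresh1, fresh2, fresh3, fresh4 in the frame of station below 0.0125 m and angle between each of fresh1, fresh2, fresh3, fresh4's own z axis and vertical below 0.08 rad and (horizontal distance between fresh2 and bay1 below 0.006 m or horizontal distance between fresh2 and bay2 below 0.006 m or horizontal distance between fresh2 and bay3 below 0.006 m or horizontal distance between fresh2 and bay4 below 0.006 m) and (horizontal distance between fresh3 and bay1 below 0.006 m or horizontal distance between fresh3 and bay2 below 0.006 m or horizontal distance between fresh3 and bay3 below 0.006 m or horizontal distance between fresh3 and bay4 below 0.006 m) and (horizontal distance between fresh4 and bay1 below 0.006 m or horizontal distance between fresh4 and bay2 below 0.006 m or horizontal distance between fresh4 and bay3 below 0.006 m or horizontal distance between fresh4 and bay4 below 0.006 m) and x of spent1 in the frame of crate between -0.08 and 0.08 m and y of spent1 in the frame of crate between -0.07 and 0.07 m and z of each of spent1, spent2, spent3, spent4 in the frame of crate below 0.04 m and x of spent2 in the frame of crate between -0.08 and 0.08 m and y of spent2 in the frame of crate between -0.07 and 0.07 m and x of spent3 in the frame of crate between -0.08 and 0.08 m and y of spent3 in the frame of crate between -0.07 and 0.07 m and x of spent4 in the frame of crate between -0.08 and 0.08 m and y of spent4 in the frame of crate between -0.07 and 0.07 m and value of joint valve above 1.45 rad), for 0.2 s.
3. with the supply still off, the keeper bar is shut past its catch (value of joint bar below 0.03 rad and value of joint valve above 1.45 rad), for 0.2 s.
At the end, for the whole second after the job is handed in: Fresh cartridges home in bays (within 6 mm of centre, at most 2.5 mm proud, upright within 0.08 rad); spent ones on the crate floor (origin under 40 mm above the crate underside); bar within 0.03 rad of shut; lever within 0.12 rad of on; all at rest ((horizontal distance between fresh1 and bay1 below 0.006 m or horizontal distance between fresh1 and bay2 below 0.006 m or horizontal distance between fresh1 and bay3 below 0.006 m or horizontal distance between fresh1 and bay4 below 0.006 m) and z of each of fresh1, fresh2, fresh3, fresh4 in the frame of station below 0.0125 m and angle between each of fresh1, fresh2, fresh3, fresh4's own z axis and vertical below 0.08 rad and (horizontal distance between fresh2 and bay1 below 0.006 m or horizontal distance between fresh2 and bay2 below 0.006 m or horizontal distance between fresh2 and bay3 below 0.006 m or horizontal distance between fresh2 and bay4 below 0.006 m) and (horizontal distance between fresh3 and bay1 below 0.006 m or horizontal distance between fresh3 and bay2 below 0.006 m or horizontal distance between fresh3 and bay3 below 0.006 m or horizontal distance between fresh3 and bay4 below 0.006 m) and (horizontal distance between fresh4 and bay1 below 0.006 m or horizontal distance between fresh4 and bay2 below 0.006 m or horizontal distance between fresh4 and bay3 below 0.006 m or horizontal distance between fresh4 and bay4 below 0.006 m) and x of spent1 in the frame of crate between -0.08 and 0.08 m and y of spent1 in the frame of crate between -0.07 and 0.07 m and z of each of spent1, spent2, spent3, spent4 in the frame of crate below 0.04 m and x of spent2 in the frame of crate between -0.08 and 0.08 m and y of spent2 in the frame of crate between -0.07 and 0.07 m and x of spent3 in the frame of crate between -0.08 and 0.08 m and y of spent3 in the frame of crate between -0.07 and 0.07 m and x of spent4 in the frame of crate between -0.08 and 0.08 m and y of spent4 in the frame of crate between -0.07 and 0.07 m and value of joint bar below 0.03 rad and value of joint valve below 0.12 rad and linear speed of each of fresh1, fresh2, fresh3, fresh4, spent1, spent2, spent3, spent4 below 0.02 m/s and velocity of joint each of bar, valve below 0.05 rad/s); the robot touches nothing.
It fails at once if a spent cartridge was out of its bay while the supply was not off and the keeper bar not yet shut (value of joint valve below 1.2 rad and value of joint bar above 0.1 rad and distance of any of spent1, spent2, spent3, spent4 from where it was at the start of the episode above 0.03 m).
It fails at once if another thing on the bench was pushed about (distance of any of paint_can, jar, tape, wrench, screwdriver, coupling from where it was at the start of the episode above 0.08 m).
Of fresh1, fresh2, fresh3, fresh4 only 2 to 3 are there at a start; the rules pass over those that are not, and their reading is None.
Of spent1, spent2, spent3, spent4 only 1 to 2 are there at a start; the rules pass over those that are not, and their reading is None.
At some moment in a run one of fresh1, fresh2, fresh3, fresh4 may be knocked a few centimetres aside while the robot is not near it.
Once in a run the grip may slacken for a moment while it holds something.
It also fails if it takes over 210 s, if anything falls off the work surface, if the arm or the gripper's body presses on something with over 40 N, if the wrist force passes 120 N, or if a joint passes its speed limit or range.

## Working session

There is one attempt and no reset: what is moved stays moved. The work goes in short steps, Python scripts to look and compute and a tool call to move; the robot and the scene stay as the last step left them, time stands still between calls to the robot, and variables do not carry over. Pictures are saved under pics/ and viewed, at most 14 in all, crops included, and the job is handed in when it is done.

Besides the shell and the picture viewer there is one more tool, called by a JSON object that holds its "name" and its "arguments", one argument or row to a line. send_rows: Moves the arm, as the interface text tells. Its arguments: {"type":"object","properties":{"xyz":{"type":"array"},"rotation":{"type":"array"},"jaw":{"type":"array"},"newtons":{"type":"number"}},"required":["xyz","rotation","jaw"]}

```bash
mkdir -p pics; ls; python3 - <<'E'
from cell import env
import cv2
o=env.get_obs();print(o)
for n in("scene","top"):
    c=env.read_camera(n);cv2.imwrite(f"pics/{n}0.png",c["image"])
    print(n,c["fx"],c["fy"],c["cx"],c["cy"],c["R"],c["t"])
E
```

```text
pics
{'time_s': 0.0, 'qpos': array([-73.50493228,  18.4396303 ,  -4.01569186,  83.17572278,
         1.29566936,  78.54034258,  -3.25974263]), 'joint_velocities': array([ 0.07140918,  0.00049301, -0.01940432,  0.06116947,  0.14726979,
       -0.07161888,  0.09083697]), 'effort': array([ 8.59646898e-04, -4.91298401e+01, -4.03448185e-01, -3.12510216e+01,
       -6.39889506e-02,  4.41322848e-02,  1.79445210e-04]), 'tool_pos': array([0.17572648, 0.62558017, 0.40364754]), 'tool_rot': array([-1.79889587e+02,  6.37636930e-03,  1.64315249e+02]), 'force': array([-0.29757432, -1.45704246, -0.75670333]), 'wrist_torque': array([-0.00635341, -0.06832067, -0.01337141]), 'grasp_force': 0.0, 'grip_width': 0.08674777911617336}
scene 369.03656120259365 369.03656120259365 321.46440544166086 194.90177800153282 [[-0.00224719  0.9999702   0.00738509]
 [ 0.73398274  0.00666507 -0.67913541]
 [-0.6791644   0.00389438 -0.73397585]] [-0.00299096 -0.34597376  1.5117179 ]
top 396.984282616354 396.984282616354 323.6582077093778 195.33052043349926 [[-0.00675589 -0.99990598 -0.0119327 ]
 [-0.98795983  0.00851866 -0.15447594]
 [ 0.15456307  0.01074541 -0.98792449]] [0.02039213 0.59441195 1.12051964]
```

View pics/top0.png

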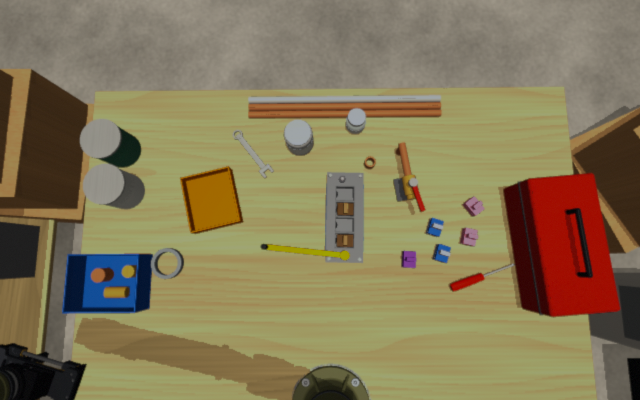

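View pics/scene0.png

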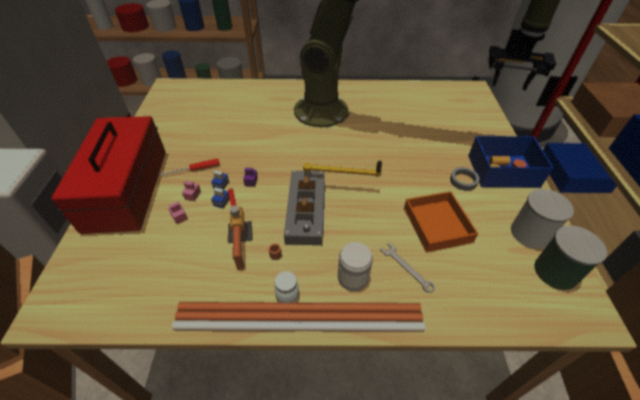

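Top view: the station is at about (345,217), with brown cartridges in bays 1 (345,240) and 3 (345,208). The bar is open to the left, with its knob at (265,247). Two blue fresh cartridges are at (436,228) and (442,253). The crate is at (212,200) and the lever at (417,195). Next I'll zoom in on the work area.

```bash
cat > h.py <<'E'
from cell import env
import cv2, numpy as np
from scipy.spatial.transform import Rotation as Ro
def ray(c,u,v,z):
    d=c["R"].T@np.array([(u-c["cx"])/c["fx"],(v-c["cy"])/c["fy"],1]); o=-c["R"].T@c["t"]
    return o+d*(z-o[2])/d[2]
def proj(c,X):
    p=c["R"]@np.array(X)+c["t"]; return p[0]/p[2]*c["fx"]+c["cx"],p[1]/p[2]*c["fy"]+c["cy"]
def tri(c1,p1,c2,p2):
    A=[];b=[]
    for c,p in((c1,p1),(c2,p2)):
        K=np.array([[c["fx"],0,c["cx"]],[0,c["fy"],c["cy"]],[0,0,1]]);P=K@np.c_[c["R"],c["t"]]
        for i in(0,1):
            r=P[i]-p[i]*P[2];A.append(r[:3]);b.append(-r[3])
    return np.linalg.lstsq(np.array(A),np.array(b),rcond=None)[0]
def blobs(img,lo,hi,amin=15):
    m=cv2.inRange(cv2.cvtColor(img,cv2.COLOR_BGR2HSV),np.array(lo),np.array(hi))
    n,l,s,ce=cv2.connectedComponentsWithStats(m)
    return [(s[i,4],ce[i].round(1),cv2.minAreaRect(cv2.findNonZero((l==i).astype(np.uint8)))) for i in range(1,n) if s[i,4]>=amin]
def crop(c,x0,y0,x1,y1,k,f):
    cv2.imwrite(f,cv2.resize(c["image"][y0:y1,x0:x1],None,fx=k,fy=k,interpolation=cv2.INTER_CUBIC))
E
python3 - <<'E'
from h import *
T=env.read_camera("top");S=env.read_camera("scene")
crop(T,310,130,510,280,4,"pics/tc.png");crop(S,160,150,330,270,4.6,"pics/sc.png")
for nm,lo,hi in(("blue",(100,120,60),(125,255,255)),("yellow",(24,170,120),(34,255,255)),("red",(0,200,100),(4,255,255)),("orange",(5,200,80),(18,255,255))):
    for n,c in(("T",T),("S",S)):
        for b in blobs(c["image"],lo,hi): print(nm,n,b[0],b[1],np.round(b[2][0],1),np.round(b[2][1],1),round(b[2][2],1))
E
```

```text
blue T 146 [434.3 227.1] [434.9 226.8] [12.6 15.8] 15.9
blue T 153 [441.3 252.9] [441.7 252.9] [12.9 15.9] 15.9
blue T 2531 [105.9 282.9] [100.5 283.5] [59. 77.] 90.0
blue S 86 [483.2 150.3] [484.  149.8] [29.1  4.9] 65.6
blue S 59 [544.4 154.8] [543.3 152.6] [34.5  4. ] 62.6
blue S 1364 [578.3 161.1] [577.9 161.5] [65.7 31.8] 52.4
blue S 165 [519.7 162.7] [523.7 161.8] [47.  13.6] 1.5
blue S 52 [218.5 180.5] [219.8 180.4] [ 6.9 13.7] 68.2
blue S 63 [219.3 197.6] [220.3 197.4] [ 7.2 14.7] 68.2
yellow T 476 [309.  251.2] [308.  251.7] [82.2  8.2] 5.1
yellow T 91 [128.1 271. ] [128. 271.] [10. 10.] 90.0
yellow S 17 [315.8 166.5] [316.  166.5] [8. 1.] 0.0
red T 8917 [572.1 245.2] [573.3 244.9] [144.7  69.7] 80.3
red T 99 [418.1 197.9] [418.2 198.3] [24.7  4.1] 71.6
red T 238 [466.4 281.6] [466.9 281.4] [ 7.4 33.2] 69.4
red S 4137 [103.6 160.9] [105.5 160.3] [ 57.8 117.6] 29.7
red S 215 [103.8 148.3] [103.8 147.9] [ 6.7 34. ] 26.6
red S 114 [204.3 164.1] [204.  164.1] [ 4.3 27.1] 77.9
red S 40 [231.6 196.7] [231.3 196.6] [13.5  3.1] 78.7
orange T 434 [208.6 197.6] [210.5 200.1] [56.2 52.9] 76.6
orange T 16 [413.1 192.3] [413.2 192.4] [9.8 1.3] 71.6
orange S 1940 [439. 221.] [441.8 219.2] [64.3 46.9] 61.4
```

View pics/tc.png

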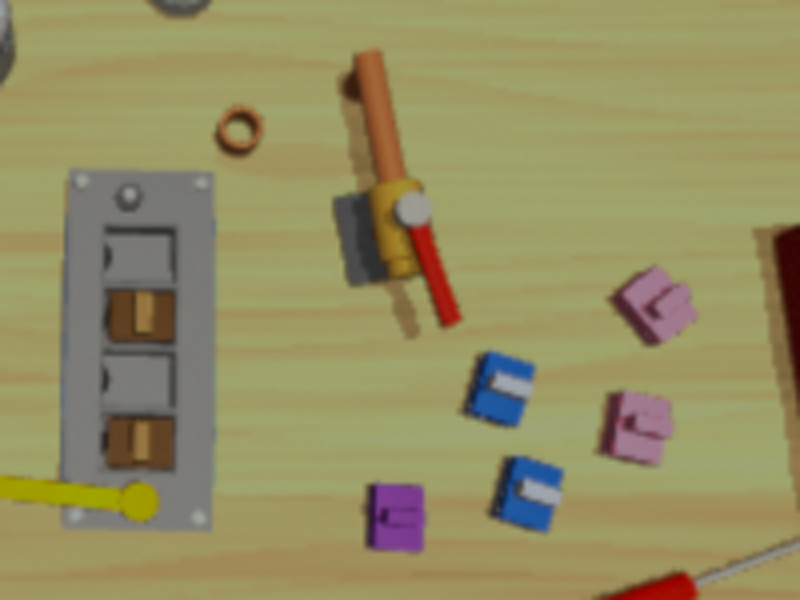

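View pics/sc.png

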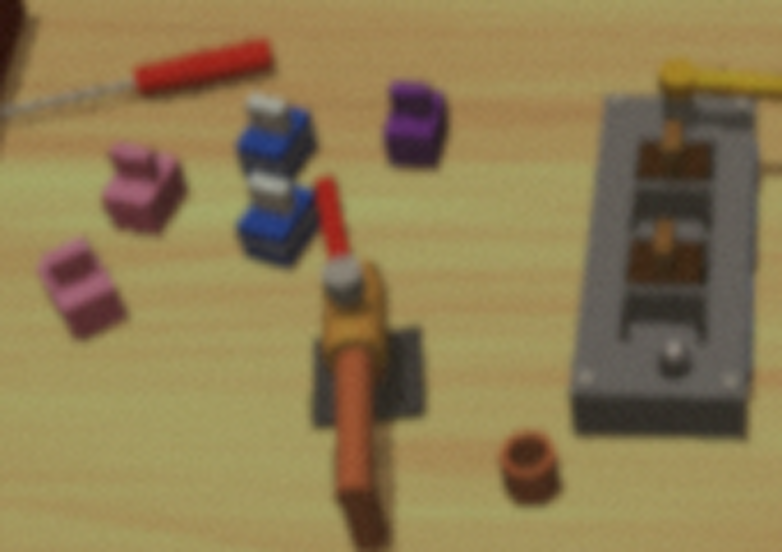

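The crops show the station as nearly aligned with world x. Its screws are at crop (81,181), (202,183), (76,516) and (198,518). The stopcock pivot is at (412,209), with the lever tip at (450,324). The two blue cartridges have white ribs at (510,383) and (540,491).

```bash
cat > m.py <<'E'
from h import *
T=env.read_camera("top");S=env.read_camera("scene")
q=lambda u,v,z:ray(T,310+u/4-.375,130+v/4-.375,z)
sc=[q(*p,.044)[:2] for p in((81,181),(202,183),(76,516),(198,518))]
co=[q(*p,.044)[:2] for p in((68,170),(215,173),(62,527),(212,530))]
for n,p in(("screws",sc),("corners",co)):
    p=np.array(p);d=p[0]+p[1]-p[2]-p[3]
    w=p[0]+p[2]-p[1]-p[3]
    print(n,p.mean(0).round(4),"yaw",np.degrees(np.arctan2(d[1],d[0])).round(2),np.degrees(np.arctan2(-w[0],w[1])).round(2),np.linalg.norm(d)/2,np.linalg.norm(w)/2)
print("barpivot T",q(140,501,.084), "stub",q(128,193,.065),"spentribs",q(145,312,.068),q(142,438,.068))
s=lambda u,v:(160+u/4.6-.39,150+v/4.6-.39);t=lambda u,v:(310+u/4-.375,130+v/4-.375)
print("valve hub",tri(T,t(412,209),S,s(342,268)),"levertip",q(450,324,.106),"pipe end",q(369,52,.06),"hub",q(412,209,.11))
for c,nm,cen in((T,"T",((436,227),(443,253))),(S,"S",((219,197),(218,179)))):
    h=cv2.cvtColor(c["image"],cv2.COLOR_BGR2HSV)
    for (u,v) in cen:
        m=np.zeros(h.shape[:2],np.uint8);sl=np.s_[v-14:v+14,u-12:u+14]
        m[sl]=cv2.inRange(h[sl],np.array((0,0,110)),np.array((179,90,255)))
        m2=m.copy()
        m2[sl]|=cv2.inRange(h[sl],np.array((100,100,40)),np.array((125,255,255)))
        n,l,st,ce=cv2.connectedComponentsWithStats(m)
        for i in range(1,n):
            if st[i,4]>8:
                r=cv2.minAreaRect(cv2.findNonZero((l==i).astype(np.uint8)))
                print(nm,"rib",st[i,4],ce[i].round(1),np.round(r[0],1),np.round(r[1],1),round(r[2],1),ray(c,*ce[i],.056).round(4))
# crate rim
for n,c,lo in(("T",T,(5,150,60)),("S",S,(5,150,60))):
    for b in blobs(c["image"],lo,(18,255,255),700):
        print("crate",n,b[0],[ray(c,*p,.045)[:2].round(3) for p in cv2.boxPoints(b[2])])
for b in blobs(T["image"],(24,120,80),(34,255,255),300):
    print("bar",[ray(T,*p,.084)[:2].round(3) for p in cv2.boxPoints(b[2])])
h=cv2.cvtColor(T["image"],cv2.COLOR_BGR2HSV);m=np.zeros(h.shape[:2],np.uint8);m[235:260,255:280]=cv2.inRange(h[235:260,255:280],np.array((0,0,0)),np.array((179,255,60)))
p=np.argwhere(m>0);print("knob",len(p),p.mean(0)[::-1],ray(T,*p.mean(0)[::-1],.115))
E
python3 m.py
```

```text
screws [ 0.5324 -0.0444] yaw -1.62 -1.41 0.24540644086467603 0.08861641558110492
corners [ 0.5323 -0.0444] yaw -1.57 -1.62 0.261502437138856 0.10830055884057097
barpivot T [ 0.42083695 -0.04166656  0.084     ] stub [ 0.6425883  -0.03701173  0.065     ] spentribs [ 0.55491896 -0.04789306  0.068     ] [ 0.46504942 -0.04438541  0.068     ]
valve hub [ 0.62107733 -0.23464903  0.10700809] levertip [ 0.54010986 -0.25652436  0.106     ] pipe end [ 0.7482463  -0.21682092  0.06      ] hub [ 0.62036669 -0.23282324  0.11      ]
T rib 336 [439.  229.3] [436.5 227.5] [25. 25.] 90.0 [ 0.4916 -0.3142  0.056 ]
T rib 20 [425.2 221.2] [425.5 221.5] [5. 3.] 90.0 [ 0.5153 -0.276   0.056 ]
T rib 279 [445.5 245.9] [443.5 251. ] [24. 25.] 90.0 [ 0.4443 -0.3303  0.056 ]
S rib 51 [215.5 191.7] [214.  191.9] [ 7.4 15. ] 53.1 [ 0.5128 -0.3183  0.056 ]
S rib 14 [230.7 208.5] [230.5 208.5] [3. 3.] 90.0 [ 0.5796 -0.2607  0.056 ]
S rib 36 [217.2 172.1] [217.5 172. ] [9. 4.] 0.0 [ 0.4268 -0.3298  0.056 ]
S rib 35 [217.1 189.7] [217.5 190. ] [9. 4.] 0.0 [ 0.5042 -0.315   0.056 ]
crate T 2526 [array([0.88 , 0.243]), 
[... 193 characters left out ...]
T 1279 [array([0.725, 0.995]), array([0.727, 0.743]), array([0.542, 0.724]), array([0.54, 0.97])]
crate T 703 [array([0.654, 0.447]), array([0.688, 0.293]), array([0.517, 0.251]), array([0.485, 0.402])]
crate S 1649 [array([-0.161,  1.135]), array([-0.181,  1.385]), array([0.205, 1.167]), array([0.219, 0.959])]
crate S 2971 [array([0.54 , 0.242]), array([0.431, 0.414]), array([0.671, 0.444]), array([0.753, 0.293])]
crate S 4072 [array([ 0.867, -0.348]), array([0.864, 0.248]), array([0.907, 0.24 ]), array([ 0.91 , -0.336])]
bar [array([0.429, 0.179]), array([0.454, 0.177]), array([ 0.433, -0.055]), array([ 0.408, -0.053])]
knob 22 [264.31818182 246.31818182] [0.44510976 0.17710718 0.115     ]
```

```bash
cat > loc.py <<'E'
from h import *
def hsvm(c,lo,hi,box):
    h=cv2.cvtColor(c["image"],cv2.COLOR_BGR2HSV);m=np.zeros(h.shape[:2],np.uint8);x0,y0,x1,y1=box
    m[y0:y1,x0:x1]=cv2.inRange(h[y0:y1,x0:x1],np.array(lo),np.array(hi));return m
def axis(c,m,z):
    P=np.array([ray(c,p[1],p[0],z)[:2] for p in np.argwhere(m>0)]);w,v=np.linalg.eigh(np.cov(P.T))
    return P.mean(0).round(4),np.degrees(np.arctan2(v[1,1],v[0,1])).round(1)%180,np.ptp(P@v[:,1]).round(3)
def fresh(T):
    for b in blobs(T["image"],(100,120,40),(125,255,255),60):
        if b[1][0]<300: continue
        m=np.zeros(T["image"].shape[:2],np.uint8);cv2.fillPoly(m,[cv2.boxPoints(b[2]).round().astype(int)],255)
        h=cv2.cvtColor(T["image"],cv2.COLOR_BGR2HSV)
        m&=cv2.inRange(h,np.array((0,0,100)),np.array((179,95,255)))
        n,l,s,ce=cv2.connectedComponentsWithStats(m);i=1+np.argmax(s[1:,4])
        print("fresh px",b[1],"rib",s[i,4],axis(T,l==i,.056),"block",ray(T,*b[2][0],.03).round(4)[:2])
def lever(T):
    m=hsvm(T,(0,190,90),(5,255,255),(385,150,450,250));print("lever",axis(T,m,.104))
E
python3 - <<'E'
from loc import *
T=env.read_camera("top");fresh(T);lever(T)
m=hsvm(T,(5,100,60),(16,255,255),(395,135,412,178));print("pipe",axis(T,m,.05))
print("crate",[ray(T,*p,.045)[:2].round(3) for p in((181,179),(230,167),(243,223),(192,233))])
print([np.round(proj(T,p)) for p in ((.587,.347,.045),(.6207,-.2337,.106))])
E
```

```text
fresh px [434.3 227.1] rib 50 (array([ 0.5007, -0.3102]), np.float64(70.6), np.float64(0.026)) block [ 0.5009 -0.3099]
fresh px [441.2 253. ] rib 45 (array([ 0.4251, -0.3259]), np.float64(70.6), np.float64(0.026)) block [ 0.4248 -0.3259]
lever (array([ 0.5756, -0.2475]), np.float64(17.19999999999999), np.float64(0.069))
pipe (array([ 0.7028, -0.2226]), np.float64(10.0), np.float64(0.098))
crate [array([0.648, 0.44 ]), array([0.683, 0.295]), array([0.515, 0.252]), array([0.487, 0.4  ])]
[array([211., 199.]), array([413., 182.])]
```

```bash
cat > plan.py <<'E'
from h import *
def plan(start,tgts):
    """start,tgts: (x,y,z,yaw_deg[,n]); prints rounded rows"""
    o=start;p=np.array(o[:3]);y=o[3]
    for t in tgts:
        d=np.array(t[:3])-p;dy=((t[3]-y)+180)%360-180
        n=int(max(1,np.ceil(np.linalg.norm(d)/.045),np.ceil(abs(dy)/8)));n=max(n,t[4] if len(t)>4 else 0)
        out=[];w=round(-np.radians(dy)/n,3)
        for k in range(n):
            c,s=np.cos(np.radians(y)),np.sin(np.radians(y))
            rem=(np.array(t[:3])-p)/(n-k)
            r=np.round([c*rem[0]+s*rem[1],s*rem[0]-c*rem[1],-rem[2]],3)
            p=p+[c*r[0]+s*r[1],s*r[0]-c*r[1],-r[2]];y-=np.degrees(w);out.append(r.tolist())
        print(n,"w",w,out,"end",p.round(4),round(y,1))
def here():
    o=env.get_obs();return [*o["tool_pos"],o["tool_rot"][2]]
E
python3 -c "
from plan import *
plan(here(),[(.45,.3,.404,60),(.5576,-.253,.404,17)])"
```

```text
14 w 0.13 [[-0.025, -0.017, 0.0], [-0.027, -0.014, 0.0], [-0.029, -0.01, 0.0], [-0.03, -0.006, 0.0], [-0.03, -0.002, 0.0], [-0.03, 0.002, 0.0], [-0.03, 0.005, 0.0], [-0.029, 0.009, 0.0], [-0.028, 0.013, 0.0], [-0.026, 0.017, 0.0], [-0.023, 0.02, 0.0], [-0.02, 0.022, 0.0], [-0.018, 0.025, 0.0], [-0.014, 0.027, 0.001]] end [0.4501 0.2996 0.4035] 60.0
13 w 0.058 [[-0.033, 0.028, -0.0], [-0.031, 0.03, -0.0], [-0.029, 0.032, -0.0], [-0.027, 0.034, -0.0], [-0.025, 0.035, -0.0], [-0.023, 0.037, -0.0], [-0.021, 0.038, -0.0], [-0.019, 0.039, -0.0], [-0.017, 0.04, -0.0], [-0.014, 0.041, -0.0], [-0.012, 0.042, -0.0], [-0.009, 0.042, -0.0], [-0.007, 0.043, -0.0]] end [ 0.558  -0.2533  0.4035] 16.8
```

{"name": "send_rows", "arguments": {
  "xyz": [
    [-0.025,-0.017,0],
    [-0.027,-0.014,0],
    [-0.029,-0.01,0],
    [-0.03,-0.006,0],
    [-0.03,-0.002,0],
    [-0.03,0.002,0],
    [-0.03,0.005,0],
    [-0.029,0.009,0],
    [-0.028,0.013,0],
    [-0.026,0.017,0],
    [-0.023,0.02,0],
    [-0.02,0.022,0],
    [-0.018,0.025,0],
    [-0.014,0.027,0]
  ],
  "rotation": [
    [0,0,0.13],
    [0,0,0.13],
    [0,0,0.13],
    [0,0,0.13],
    [0,0,0.13],
    [0,0,0.13],
    [0,0,0.13],
    [0,0,0.13],
    [0,0,0.13],
    [0,0,0.13],
    [0,0,0.13],
    [0,0,0.13],
    [0,0,0.13],
    [0,0,0.13]
  ],
  "jaw": [0.35,0.35,0.35,0.35,0.35,0.35,0.35,0.35,0.35,0.35,0.35,0.35,0.35,0.35]
}}

```text
time_s: 1.75
tool_pos: [0.4507, 0.2985, 0.405]
tool_rot: [180.0, -0.0, 59.7]
force: [-0.1, -0.1, 0.2]
grip_width: 0.0303
grasp_force: 0.0
```

{"name": "send_rows", "arguments": {
  "xyz": [
    [-0.033,0.028,0],
    [-0.031,0.03,0],
    [-0.029,0.032,0],
    [-0.027,0.034,0],
    [-0.025,0.035,0],
    [-0.023,0.037,0],
    [-0.021,0.038,0],
    [-0.019,0.039,0],
    [-0.017,0.04,0],
    [-0.014,0.041,0],
    [-0.012,0.042,0],
    [-0.009,0.042,0],
    [-0.007,0.043,0],
    [0,0,0]
  ],
  "rotation": [
    [0,0,0.058],
    [0,0,0.058],
    [0,0,0.058],
    [0,0,0.058],
    [0,0,0.058],
    [0,0,0.058],
    [0,0,0.058],
    [0,0,0.058],
    [0,0,0.058],
    [0,0,0.058],
    [0,0,0.058],
    [0,0,0.058],
    [0,0,0.058],
    [0,0,0]
  ],
  "jaw": [0.35,0.35,0.35,0.35,0.35,0.35,0.35,0.35,0.35,0.35,0.35,0.35,0.35,0.35]
}}

```text
time_s: 3.15
tool_pos: [0.5565, -0.26, 0.4046]
tool_rot: [179.7, 0.2, 16.2]
force: [-0.4, -0.5, 0.1]
grip_width: 0.0304
grasp_force: 0.0
```

{"name": "send_rows", "arguments": {
  "xyz": [
    [0.003,-0.006,0.02],
    [0,0,0.04],
    [0,0,0.03],
    [0,0,0]
  ],
  "rotation": [
    [0,0,-0.014],
    [0,0,0],
    [0,0,0],
    [0,0,0]
  ],
  "jaw": [0.35,0.35,0.35,0.35]
}}

```text
time_s: 3.55
tool_pos: [0.5578, -0.2447, 0.3105]
tool_rot: [-179.7, 0.4, 17.7]
force: [-0.9, -0.1, -0.2]
grip_width: 0.0307
grasp_force: 0.0
```

{"name": "send_rows", "arguments": {
  "xyz": [
    [0,0,0],
    [0,0,0],
    [0,0,0],
    [0,0,0]
  ],
  "rotation": [
    [0,0,0],
    [0,0,0],
    [0,0,0],
    [0,0,0]
  ],
  "jaw": [0.35,0.35,0.35,0.35]
}}

```text
time_s: 3.95
tool_pos: [0.5595, -0.2469, 0.3162]
tool_rot: [179.9, -0.1, 17.6]
force: [0.7, 0.3, 0.0]
grip_width: 0.0304
grasp_force: 0.0
```

{"name": "send_rows", "arguments": {
  "xyz": [
    [-0.004,0.005,0],
    [0,0,0.02],
    [0,0,0.02],
    [0,0,0.01],
    [0,0,0],
    [0,0,0],
    [0,0,0]
  ],
  "rotation": [
    [0,0,0],
    [0,0,0],
    [0,0,0],
    [0,0,0],
    [0,0,0],
    [0,0,0],
    [0,0,0]
  ],
  "jaw": [0.35,0.35,0.35,0.35,0.35,0.35,0.35]
}}

```text
time_s: 4.65
tool_pos: [0.5572, -0.253, 0.2659]
tool_rot: [179.9, -0.1, 17.6]
force: [0.4, 0.5, 0.3]
grip_width: 0.0307
grasp_force: 0.0
```

{"name": "send_rows", "arguments": {
  "xyz": [
    [0.0003,0.0066,0],
    [0.0003,0.0066,0],
    [0.0003,0.0066,0],
    [0.0003,0.0066,0],
    [0.0003,0.0066,0],
    [0.0003,0.0066,0],
    [0.0003,0.0066,0],
    [0.0003,0.0066,0],
    [0.0003,0.0066,0],
    [0.0003,0.0066,0],
    [0.0003,0.0066,0],
    [0.0003,0.0066,0],
    [0.0003,0.0066,0],
    [0.0003,0.0066,0],
    [0,0,0],
    [0,0,0],
    [0,0,0]
  ],
  "rotation": [
    [0,0,-0.1],
    [0,0,-0.1],
    [0,0,-0.1],
    [0,0,-0.1],
    [0,0,-0.1],
    [0,0,-0.1],
    [0,0,-0.1],
    [0,0,-0.1],
    [0,0,-0.1],
    [0,0,-0.1],
    [0,0,-0.1],
    [0,0,-0.1],
    [0,0,-0.1],
    [0,0,-0.1],
    [0,0,0],
    [0,0,0],
    [0,0,0]
  ],
  "jaw": [0.35,0.35,0.35,0.35,0.35,0.35,0.35,0.35,0.35,0.35,0.35,0.35,0.35,0.35,0.35,0.35,0.35]
}}

```text
time_s: 6.35
tool_pos: [0.6288, -0.2982, 0.2652]
tool_rot: [179.9, -0.0, 97.8]
force: [0.7, 0.8, 0.3]
grip_width: 0.0303
grasp_force: 0.0
```

{"name": "send_rows", "arguments": {
  "xyz": [
    [0,0.0066,0],
    [0,0.004,0],
    [0,0.004,0],
    [0,0,0],
    [0,0,0]
  ],
  "rotation": [
    [0,0,-0.1],
    [0,0,0],
    [0,0,0],
    [0,0,0],
    [0,0,0]
  ],
  "jaw": [0.35,0.35,0.35,0.35,0.35]
}}

```text
time_s: 6.85
tool_pos: [0.6412, -0.2969, 0.2648]
tool_rot: [-179.7, -0.0, 103.3]
force: [-6.5, -0.8, 4.0]
grip_width: 0.0304
grasp_force: 3.3
```

```bash
python3 - <<'E'
from loc import *
T=env.read_camera("top");lever(T);fresh(T);crop(T,370,150,470,270,5,"pics/l1.png")
E
```

```text
lever (array([ 0.6261, -0.2697]), np.float64(101.7), np.float64(0.047))
```

{"name": "send_rows", "arguments": {
  "xyz": [
    [0,-0.006,0],
    [0,-0.005,0],
    [0,0,0],
    [0,0,-0.04],
    [0,0,-0.05],
    [0,0,0],
    [0,0,0],
    [0,0,0]
  ],
  "rotation": [
    [0,0,0],
    [0,0,0],
    [0,0,0],
    [0,0,0],
    [0,0,0],
    [0,0,0],
    [0,0,0],
    [0,0,0]
  ],
  "jaw": [0.35,0.35,0.35,0.35,0.35,0.5,0.5,0.5]
}}

```text
time_s: 7.7
tool_pos: [0.6322, -0.2977, 0.3537]
tool_rot: [-180.0, -0.1, 103.6]
force: [1.1, -0.3, -0.4]
grip_width: 0.0419
grasp_force: 0.0
```

```bash
python3 -c "
from plan import *
from loc import *
plan(here(),[(.555,-.0475,.355,-1.6)]);T=env.read_camera('top');lever(T);fresh(T)"
```

```text
14 w 0.131 [[0.019, -0.001, -0.0], [0.018, -0.004, -0.0], [0.018, -0.006, -0.0], [0.017, -0.008, -0.0], [0.016, -0.01, -0.0], [0.014, -0.012, -0.0], [0.012, -0.014, -0.0], [0.01, -0.016, -0.0], [0.008, -0.017, -0.0], [0.006, -0.018, -0.0], [0.004, -0.018, -0.0], [0.001, -0.019, -0.0], [-0.001, -0.018, -0.001], [-0.003, -0.018, -0.0]] end [ 0.5552 -0.048   0.3547] -1.5
lever (array([ 0.6274, -0.2804]), np.float64(98.4), np.float64(0.061))
```

{"name": "send_rows", "arguments": {
  "xyz": [
    [0.019,-0.001,0],
    [0.018,-0.004,0],
    [0.018,-0.006,0],
    [0.017,-0.008,0],
    [0.016,-0.01,0],
    [0.014,-0.012,0],
    [0.012,-0.014,0],
    [0.01,-0.016,0],
    [0.008,-0.017,0],
    [0.006,-0.018,0],
    [0.004,-0.018,0],
    [0.001,-0.019,0],
    [-0.001,-0.018,-0.001],
    [-0.003,-0.018,0],
    [0,0,0],
    [0,0,0],
    [0,0,0],
    [0,0,0]
  ],
  "rotation": [
    [0,0,0.131],
    [0,0,0.131],
    [0,0,0.131],
    [0,0,0.131],
    [0,0,0.131],
    [0,0,0.131],
    [0,0,0.131],
    [0,0,0.131],
    [0,0,0.131],
    [0,0,0.131],
    [0,0,0.131],
    [0,0,0.131],
    [0,0,0.131],
    [0,0,0.131],
    [0,0,0],
    [0,0,0],
    [0,0,0],
    [0,0,0]
  ],
  "jaw": [0.5,0.5,0.5,0.5,0.5,0.5,0.5,0.5,0.5,0.5,0.5,0.5,0.5,0.5,0.5,0.5,0.5,0.5]
}}

```text
time_s: 9.55
tool_pos: [0.5553, -0.0498, 0.3556]
tool_rot: [180.0, 0.0, -1.5]
force: [0.1, -0.4, -0.0]
grip_width: 0.0439
grasp_force: 0.0
```

```bash
python3 -c "
from loc import *
T=env.read_camera('top');lever(T);fresh(T);print(env.get_obs()['tool_pos'],env.get_obs()['tool_rot'])"
```

```text
lever (array([ 0.6275, -0.282 ]), np.float64(100.1), np.float64(0.064))
fresh px [434.3 227.1] rib 51 (array([ 0.5008, -0.31  ]), np.float64(69.9), np.float64(0.027)) block [ 0.5009 -0.3099]
fresh px [441.2 253. ] rib 45 (array([ 0.4251, -0.3259]), np.float64(70.6), np.float64(0.026)) block [ 0.4248 -0.3259]
[ 0.55534234 -0.04967381  0.35563726] [ 1.79973836e+02  5.39458737e-03 -1.54557261e+00]
```

{"name": "send_rows", "arguments": {
  "xyz": [
    [0,-0.002,0.02],
    [0,0,0.03],
    [0,0,0.03],
    [0,0,0.02],
    [0,0,0.015],
    [0,0,0.011],
    [0,0,0],
    [0,0,0],
    [0,0,0]
  ],
  "rotation": [
    [0,0,0],
    [0,0,0],
    [0,0,0],
    [0,0,0],
    [0,0,0],
    [0,0,0],
    [0,0,0],
    [0,0,0],
    [0,0,0]
  ],
  "jaw": [0.5,0.5,0.5,0.5,0.5,0.5,0.5,0.5,0.5]
}}

```text
time_s: 10.5
tool_pos: [0.556, -0.0466, 0.2309]
tool_rot: [-180.0, -0.1, -1.5]
force: [0.3, 0.2, -0.1]
grip_width: 0.0436
grasp_force: 0.0
```

{"name": "send_rows", "arguments": {
  "xyz": [
    [0,0,0],
    [0,0,0],
    [0,0,0],
    [0,0,0],
    [0,0,0],
    [0,0,0],
    [0,0,0],
    [0,0,0]
  ],
  "rotation": [
    [0,0,0],
    [0,0,0],
    [0,0,0],
    [0,0,0],
    [0,0,0],
    [0,0,0],
    [0,0,0],
    [0,0,0]
  ],
  "jaw": [0,0,0,0,0,0,0,0],
  "newtons": 40
}}

```text
time_s: 11.3
tool_pos: [0.5554, -0.0471, 0.2298]
tool_rot: [180.0, -0.0, -1.5]
force: [1.0, -2.3, 0.2]
grip_width: 0.0119
grasp_force: 40.0
```

{"name": "send_rows", "arguments": {
  "xyz": [
    [0,0,-0.005],
    [0,0,-0.005],
    [0,0,-0.01],
    [0,0,-0.02],
    [0,0,-0.03],
    [0,0,-0.03],
    [0,0,0],
    [0,0,0]
  ],
  "rotation": [
    [0,0,0],
    [0,0,0],
    [0,0,0],
    [0,0,0],
    [0,0,0],
    [0,0,0],
    [0,0,0],
    [0,0,0]
  ],
  "jaw": [0,0,0,0,0,0,0,0]
}}

```text
time_s: 12.1
tool_pos: [0.5555, -0.0457, 0.3309]
tool_rot: [-179.9, -0.1, -1.4]
force: [-0.7, 0.4, -0.7]
grip_width: 0.0118
grasp_force: 40.0
```

```bash
python3 -c "
from plan import *
plan(here(),[(.622,.357,.330,14.2,12)])"
```

```text
12 w -0.023 [[0.005, -0.034, 0.0], [0.005, -0.034, 0.0], [0.006, -0.033, 0.0], [0.007, -0.033, 0.0], [0.008, -0.033, 0.0], [0.009, -0.033, 0.0], [0.009, -0.033, 0.0], [0.01, -0.032, 0.0], [0.011, -0.032, 0.0], [0.011, -0.032, 0.0], [0.012, -0.032, 0.0], [0.014, -0.032, 0.001]] end [0.6224 0.3574 0.3299] 14.4
```

{"name": "send_rows", "arguments": {
  "xyz": [
    [0.005,-0.034,0],
    [0.005,-0.034,0],
    [0.006,-0.033,0],
    [0.007,-0.033,0],
    [0.008,-0.033,0],
    [0.009,-0.033,0],
    [0.009,-0.033,0],
    [0.01,-0.032,0],
    [0.011,-0.032,0],
    [0.011,-0.032,0],
    [0.012,-0.032,0],
    [0.014,-0.032,0],
    [0,0,0],
    [0,0,0],
    [0,0,0]
  ],
  "rotation": [
    [0,0,-0.023],
    [0,0,-0.023],
    [0,0,-0.023],
    [0,0,-0.023],
    [0,0,-0.023],
    [0,0,-0.023],
    [0,0,-0.023],
    [0,0,-0.023],
    [0,0,-0.023],
    [0,0,-0.023],
    [0,0,-0.023],
    [0,0,-0.023],
    [0,0,0],
    [0,0,0],
    [0,0,0]
  ],
  "jaw": [0,0,0,0,0,0,0,0,0,0,0,0,0,0,0]
}}

```text
time_s: 13.6
tool_pos: [0.6228, 0.3557, 0.3291]
tool_rot: [179.9, 0.1, 14.2]
force: [0.7, 0.0, -1.0]
grip_width: 0.0116
grasp_force: 40.0
```

```bash
python3 -c "
from loc import *
T=env.read_camera('top');crop(T,150,110,370,270,3.6,'pics/c1.png')"
```

```text
(no output)
```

View pics/c1.png

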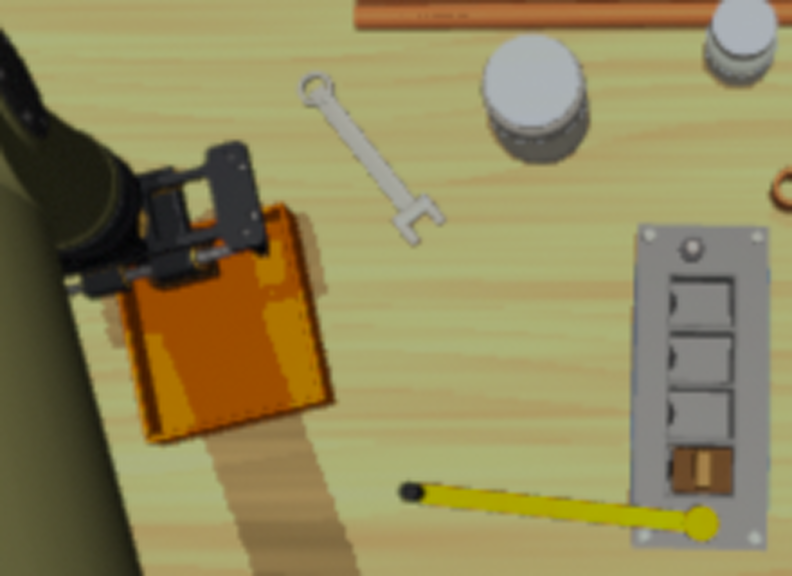

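The picture shows bay 3 empty, only the bay 1 cartridge left at (703,470), and the gripper over the far half of the crate. I'll lower and release.

{"name": "send_rows", "arguments": {
  "xyz": [
    [0,0,0.03],
    [0,0,0.03],
    [0,0,0.02],
    [0,0,0.012],
    [0,0,0.008],
    [0,0,0],
    [0,0,0.002],
    [0,0,0]
  ],
  "rotation": [
    [0,0,0],
    [0,0,0],
    [0,0,0],
    [0,0,0],
    [0,0,0],
    [0,0,0],
    [0,0,0],
    [0,0,0]
  ],
  "jaw": [0,0,0,0,0,0,0,0]
}}

```text
time_s: 14.45
tool_pos: [0.623, 0.3567, 0.229]
tool_rot: [-180.0, -0.1, 14.3]
force: [0.2, 0.6, -1.2]
grip_width: 0.0116
grasp_force: 40.0
```

{"name": "send_rows", "arguments": {
  "xyz": [
    [0,0,0],
    [0,0,0],
    [0,0,0],
    [0,0,0],
    [0,0,-0.01],
    [0,0,-0.03],
    [0,0,-0.04],
    [0,0,-0.03],
    [0,0,0],
    [0,0,0]
  ],
  "rotation": [
    [0,0,0],
    [0,0,0],
    [0,0,0],
    [0,0,0],
    [0,0,0],
    [0,0,0],
    [0,0,0],
    [0,0,0],
    [0,0,0],
    [0,0,0]
  ],
  "jaw": [0.5,0.5,0.5,0.5,0.5,0.5,0.5,0.5,0.5,0.5]
}}

```text
time_s: 15.45
tool_pos: [0.6228, 0.3565, 0.3395]
tool_rot: [-179.9, -0.1, 14.3]
force: [-0.7, 1.2, -0.2]
grip_width: 0.0438
grasp_force: 0.0
```

```bash
python3 -c "
from plan import *
plan(here(),[(.464,-.0442,.330,-1.6,14)])"
```

```text
14 w 0.02 [[-0.018, 0.025, 0.001], [-0.018, 0.025, 0.001], [-0.017, 0.026, 0.001], [-0.017, 0.026, 0.001], [-0.016, 0.026, 0.001], [-0.015, 0.027, 0.0], [-0.015, 0.027, 0.001], [-0.014, 0.027, 0.0], [-0.014, 0.027, 0.001], [-0.013, 0.028, 0.0], [-0.013, 0.028, 0.001], [-0.012, 0.028, 0.0], [-0.012, 0.029, 0.001], [-0.011, 0.029, 0.0]] end [ 0.4639 -0.0446  0.3305] -1.7
```

{"name": "send_rows", "arguments": {
  "xyz": [
    [-0.018,0.025,0],
    [-0.018,0.025,0],
    [-0.017,0.026,0],
    [-0.017,0.026,0],
    [-0.016,0.026,0],
    [-0.015,0.027,0],
    [-0.015,0.027,0],
    [-0.014,0.027,0],
    [-0.014,0.027,0],
    [-0.013,0.028,0],
    [-0.013,0.028,0.002],
    [-0.012,0.028,0.002],
    [-0.012,0.029,0.002],
    [-0.011,0.029,0.002],
    [0,0,0],
    [0,0,0],
    [0,0,0],
    [0,0,0]
  ],
  "rotation": [
    [0,0,0.02],
    [0,0,0.02],
    [0,0,0.02],
    [0,0,0.02],
    [0,0,0.02],
    [0,0,0.02],
    [0,0,0.02],
    [0,0,0.02],
    [0,0,0.02],
    [0,0,0.02],
    [0,0,0.02],
    [0,0,0.02],
    [0,0,0.02],
    [0,0,0.02],
    [0,0,0],
    [0,0,0],
    [0,0,0],
    [0,0,0]
  ],
  "jaw": [0.5,0.5,0.5,0.5,0.5,0.5,0.5,0.5,0.5,0.5,0.5,0.5,0.5,0.5,0.5,0.5,0.5,0.5]
}}

```text
time_s: 17.25
tool_pos: [0.464, -0.0436, 0.3296]
tool_rot: [180.0, 0.0, -1.6]
force: [0.1, -0.5, -0.1]
grip_width: 0.0434
grasp_force: 0.0
```

{"name": "send_rows", "arguments": {
  "xyz": [
    [0,0,0.03],
    [0,0,0.03],
    [0,0,0.02],
    [0,0,0.012],
    [0,0,0.008],
    [0,0,0],
    [0,0,0]
  ],
  "rotation": [
    [0,0,0],
    [0,0,0],
    [0,0,0],
    [0,0,0],
    [0,0,0],
    [0,0,0],
    [0,0,0]
  ],
  "jaw": [0.5,0.5,0.5,0.5,0.5,0.5,0.5]
}}

```text
time_s: 17.95
tool_pos: [0.4642, -0.0445, 0.2304]
tool_rot: [-180.0, -0.1, -1.7]
force: [0.7, 0.2, 0.2]
grip_width: 0.0433
grasp_force: 0.0
```

{"name": "send_rows", "arguments": {
  "xyz": [
    [0,0,0],
    [0,0,0],
    [0,0,0],
    [0,0,0],
    [0,0,0],
    [0,0,0],
    [0,0,-0.005],
    [0,0,-0.005],
    [0,0,-0.01],
    [0,0,-0.02],
    [0,0,-0.03],
    [0,0,-0.03],
    [0,0,0],
    [0,0,0]
  ],
  "rotation": [
    [0,0,0],
    [0,0,0],
    [0,0,0],
    [0,0,0],
    [0,0,0],
    [0,0,0],
    [0,0,0],
    [0,0,0],
    [0,0,0],
    [0,0,0],
    [0,0,0],
    [0,0,0],
    [0,0,0],
    [0,0,0]
  ],
  "jaw": [0,0,0,0,0,0,0,0,0,0,0,0,0,0]
}}

```text
time_s: 19.35
tool_pos: [0.4639, -0.0442, 0.3307]
tool_rot: [-179.9, -0.1, -1.7]
force: [-0.7, -0.3, -1.7]
grip_width: 0.0115
grasp_force: 40.0
```

```bash
python3 -c "
from plan import *
plan(here(),[(.544,.337,.330,14.2,12)])"
```

```text
12 w -0.023 [[0.006, -0.032, 0.0], [0.006, -0.032, 0.0], [0.007, -0.032, 0.0], [0.008, -0.031, 0.0], [0.009, -0.031, 0.0], [0.009, -0.031, 0.0], [0.01, -0.031, 0.0], [0.011, -0.031, 0.0], [0.012, -0.03, 0.0], [0.012, -0.03, 0.0], [0.013, -0.03, 0.0], [0.013, -0.03, 0.001]] end [0.5437 0.3374 0.3297] 14.1
```

{"name": "send_rows", "arguments": {
  "xyz": [
    [0.006,-0.032,0],
    [0.006,-0.032,0],
    [0.007,-0.032,0],
    [0.008,-0.031,0],
    [0.009,-0.031,0],
    [0.009,-0.031,0],
    [0.01,-0.031,0],
    [0.011,-0.031,0],
    [0.012,-0.03,0],
    [0.012,-0.03,0],
    [0.013,-0.03,0],
    [0.013,-0.03,0.001],
    [0,0,0],
    [0,0,0],
    [0,0,0],
    [0,0,0]
  ],
  "rotation": [
    [0,0,-0.023],
    [0,0,-0.023],
    [0,0,-0.023],
    [0,0,-0.023],
    [0,0,-0.023],
    [0,0,-0.023],
    [0,0,-0.023],
    [0,0,-0.023],
    [0,0,-0.023],
    [0,0,-0.023],
    [0,0,-0.023],
    [0,0,-0.023],
    [0,0,0],
    [0,0,0],
    [0,0,0],
    [0,0,0]
  ],
  "jaw": [0,0,0,0,0,0,0,0,0,0,0,0,0,0,0,0]
}}

```text
time_s: 20.95
tool_pos: [0.5439, 0.3359, 0.3286]
tool_rot: [180.0, 0.0, 14.0]
force: [0.2, -0.3, -0.5]
grip_width: 0.0118
grasp_force: 40.0
```

```bash
python3 -c "
from loc import *
T=env.read_camera('scene');crop(T,390,150,510,270,4.6,'pics/c2.png')"
```

```text
(no output)
```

View pics/c2.png

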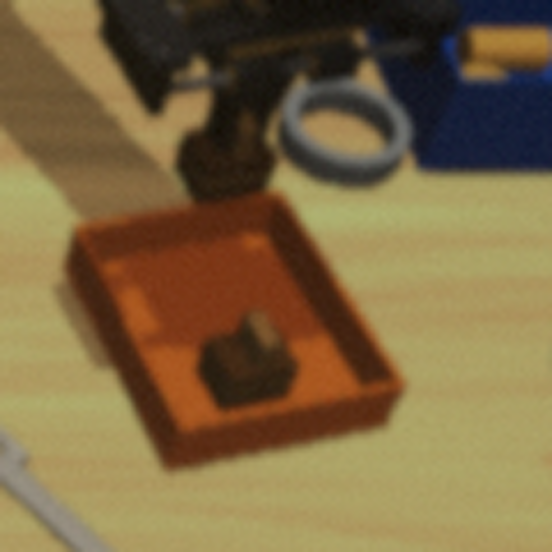

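The first spent cartridge stands upright on the crate floor at crop (248,365), and the second is held above the near half. I'll lower it.

{"name": "send_rows", "arguments": {
  "xyz": [
    [0,0,0.03],
    [0,0,0.03],
    [0,0,0.02],
    [0,0,0.012],
    [0,0,0.008],
    [0,0,0],
    [0,0,0.002],
    [0,0,0]
  ],
  "rotation": [
    [0,0,0],
    [0,0,0],
    [0,0,0],
    [0,0,0],
    [0,0,0],
    [0,0,0],
    [0,0,0],
    [0,0,0]
  ],
  "jaw": [0,0,0,0,0,0,0,0]
}}

```text
time_s: 21.8
tool_pos: [0.5441, 0.3372, 0.2278]
tool_rot: [-180.0, -0.1, 14.1]
force: [0.5, -0.4, -0.1]
grip_width: 0.0118
grasp_force: 40.0
```

{"name": "send_rows", "arguments": {
  "xyz": [
    [0,0,0],
    [0,0,0],
    [0,0,0],
    [0,0,0],
    [0,0,-0.01],
    [0,0,-0.03],
    [0,0,-0.04],
    [0,0,-0.04],
    [0,0,0],
    [0,0,0]
  ],
  "rotation": [
    [0,0,0],
    [0,0,0],
    [0,0,0],
    [0,0,0],
    [0,0,0],
    [0,0,0],
    [0,0,0],
    [0,0,0],
    [0,0,0],
    [0,0,0]
  ],
  "jaw": [0.5,0.5,0.5,0.5,0.5,0.5,0.5,0.5,0.5,0.5]
}}

```text
time_s: 22.8
tool_pos: [0.544, 0.337, 0.3487]
tool_rot: [-179.9, -0.2, 14.1]
force: [-0.1, -0.0, -1.1]
grip_width: 0.0436
grasp_force: 0.0
```

```bash
python3 -c "
from plan import *
from loc import *
T=env.read_camera('top');fresh(T);lever(T)
plan(here(),[(.501,-.310,.350,72,18)])"
```

```text
fresh px [434.3 227.1] rib 51 (array([ 0.5008, -0.31  ]), np.float64(69.9), np.float64(0.027)) block [ 0.5009 -0.3099]
fresh px [436.5 260.4] rib 44 (array([ 0.4035, -0.3113]), np.float64(74.0), np.float64(0.024)) block [ 0.4036 -0.3112]
lever (array([ 0.6276, -0.2816]), np.float64(99.9), np.float64(0.064))
18 w -0.056 [[-0.011, 0.034, -0.0], [-0.013, 0.034, -0.0], [-0.015, 0.033, -0.0], [-0.017, 0.032, -0.0], [-0.018, 0.031, -0.0], [-0.02, 0.03, -0.0], [-0.022, 0.029, -0.0], [-0.023, 0.027, -0.0], [-0.025, 0.026, -0.0], [-0.026, 0.025, -0.0], [-0.028, 0.023, -0.0], [-0.029, 0.022, -0.0], [-0.03, 0.02, -0.001], [-0.031, 0.018, -0.0], [-0.032, 0.016, -0.001], [-0.033, 0.015, -0.0], [-0.033, 0.013, -0.001], [-0.034, 0.011, -0.0]] end [ 0.5011 -0.31    0.35  ] 71.8
```

{"name": "send_rows", "arguments": {
  "xyz": [
    [-0.011,0.034,0],
    [-0.013,0.034,0],
    [-0.015,0.033,0],
    [-0.017,0.032,0],
    [-0.018,0.031,0],
    [-0.02,0.03,0],
    [-0.022,0.029,0],
    [-0.023,0.027,0],
    [-0.025,0.026,0],
    [-0.026,0.025,0],
    [-0.028,0.023,0],
    [-0.029,0.022,0],
    [-0.03,0.02,0],
    [-0.031,0.018,0],
    [-0.032,0.016,0],
    [-0.033,0.015,0],
    [-0.033,0.013,0],
    [-0.034,0.011,0],
    [0,0,0],
    [0,0,0]
  ],
  "rotation": [
    [0,0,-0.056],
    [0,0,-0.056],
    [0,0,-0.056],
    [0,0,-0.056],
    [0,0,-0.056],
    [0,0,-0.056],
    [0,0,-0.056],
    [0,0,-0.056],
    [0,0,-0.056],
    [0,0,-0.056],
    [0,0,-0.056],
    [0,0,-0.056],
    [0,0,-0.056],
    [0,0,-0.056],
    [0,0,-0.056],
    [0,0,-0.056],
    [0,0,-0.056],
    [0,0,-0.056],
    [0,0,0],
    [0,0,0]
  ],
  "jaw": [0.5,0.5,0.5,0.5,0.5,0.5,0.5,0.5,0.5,0.5,0.5,0.5,0.5,0.5,0.5,0.5,0.5,0.5,0.5,0.5]
}}

```text
time_s: 24.85
tool_pos: [0.5005, -0.3103, 0.3452]
tool_rot: [-179.8, 0.0, 71.7]
force: [0.3, 0.2, 0.4]
grip_width: 0.0438
grasp_force: 0.0
```

{"name": "send_rows", "arguments": {
  "xyz": [
    [0,0,0],
    [0,0,0]
  ],
  "rotation": [
    [0,0,0],
    [0,0,0]
  ],
  "jaw": [0.5,0.5]
}}

```text
time_s: 25.05
tool_pos: [0.5019, -0.3081, 0.3462]
tool_rot: [-179.9, -0.1, 72.0]
force: [0.1, 0.1, -0.3]
grip_width: 0.0436
grasp_force: 0.0
```

{"name": "send_rows", "arguments": {
  "xyz": [
    [-0.001,0,0.03],
    [0,0,0.03],
    [0,0,0.03],
    [0,0,0.02],
    [0,0,0.01],
    [0,0,0.006],
    [0,0,0],
    [0,0,0],
    [0,0,0]
  ],
  "rotation": [
    [0,0,0],
    [0,0,0],
    [0,0,0],
    [0,0,0],
    [0,0,0],
    [0,0,0],
    [0,0,0],
    [0,0,0],
    [0,0,0]
  ],
  "jaw": [0.5,0.5,0.5,0.5,0.5,0.5,0.5,0.5,0.5]
}}

```text
time_s: 25.95
tool_pos: [0.5015, -0.3111, 0.2219]
tool_rot: [179.9, -0.0, 71.8]
force: [-0.1, 0.7, 0.4]
grip_width: 0.0437
grasp_force: 0.0
```

{"name": "send_rows", "arguments": {
  "xyz": [
    [0,0,0],
    [0,0,0],
    [0,0,0],
    [0,0,0],
    [0,0,0],
    [0,0,0],
    [0,0,0]
  ],
  "rotation": [
    [0,0,0],
    [0,0,0],
    [0,0,0],
    [0,0,0],
    [0,0,0],
    [0,0,0],
    [0,0,0]
  ],
  "jaw": [0,0,0,0,0,0,0]
}}

```text
time_s: 26.65
tool_pos: [0.5011, -0.3108, 0.2207]
tool_rot: [180.0, -0.0, 71.8]
force: [0.9, -0.7, -1.1]
grip_width: 0.0116
grasp_force: 40.0
```

{"name": "send_rows", "arguments": {
  "xyz": [
    [0,0,-0.01],
    [0,0,-0.02],
    [0,0,-0.03],
    [0,0,-0.04],
    [0,0,-0.03],
    [0,0,0],
    [0,0,0]
  ],
  "rotation": [
    [0,0,0],
    [0,0,0],
    [0,0,0],
    [0,0,0],
    [0,0,0],
    [0,0,0],
    [0,0,0]
  ],
  "jaw": [0,0,0,0,0,0,0]
}}

```text
time_s: 27.35
tool_pos: [0.5009, -0.3109, 0.3516]
tool_rot: [179.9, -0.0, 71.8]
force: [-0.0, 0.1, -1.5]
grip_width: 0.0117
grasp_force: 40.0
```

```bash
python3 -c "
from plan import *
plan(here(),[(.5554,-.045,.35,-1.6,14)])"
```

```text
14 w 0.092 [[0.019, -0.002, 0.0], [0.019, -0.004, 0.0], [0.019, -0.006, 0.0], [0.018, -0.007, 0.0], [0.017, -0.009, 0.0], [0.016, -0.011, 0.0], [0.015, -0.012, 0.0], [0.014, -0.013, 0.0], [0.013, -0.015, 0.0], [0.011, -0.016, 0.0], [0.01, -0.017, 0.0], [0.009, -0.017, 0.001], [0.007, -0.018, 0.0], [0.005, -0.019, 0.001]] end [ 0.5558 -0.0446  0.3496] -2.0
```

{"name": "send_rows", "arguments": {
  "xyz": [
    [0.019,-0.002,0],
    [0.019,-0.004,0],
    [0.019,-0.006,0],
    [0.018,-0.007,0],
    [0.017,-0.009,0],
    [0.016,-0.011,0],
    [0.015,-0.012,0],
    [0.014,-0.013,0],
    [0.013,-0.015,0],
    [0.011,-0.016,0],
    [0.01,-0.017,0],
    [0.009,-0.017,0.001],
    [0.007,-0.018,0],
    [0.005,-0.019,0.001],
    [0,0,0],
    [0,0,0],
    [0,0,0],
    [0,0,0]
  ],
  "rotation": [
    [0,0,0.092],
    [0,0,0.092],
    [0,0,0.092],
    [0,0,0.092],
    [0,0,0.092],
    [0,0,0.092],
    [0,0,0.092],
    [0,0,0.092],
    [0,0,0.092],
    [0,0,0.092],
    [0,0,0.092],
    [0,0,0.092],
    [0,0,0.092],
    [0,0,0.092],
    [0,0,0],
    [0,0,0],
    [0,0,0],
    [0,0,0]
  ],
  "jaw": [0,0,0,0,0,0,0,0,0,0,0,0,0,0,0,0,0,0]
}}

```text
time_s: 29.15
tool_pos: [0.5555, -0.046, 0.3486]
tool_rot: [180.0, 0.0, -2.0]
force: [0.1, 0.1, -0.7]
grip_width: 0.0115
grasp_force: 40.0
```

```bash
python3 -c "
from loc import *
T=env.read_camera('top');fresh(T);lever(T)
S=env.read_camera('scene');o=env.get_obs();p=o['tool_pos'];print(p,o['tool_rot'])
for z in(.02,.034):
  for b in blobs(S['image'],(100,110,40),(125,255,255),20):
    if 200<b[1][0]<360: print(b[0],b[1],np.round(cv2.boxPoints(b[2]),1).tolist())
c=p-[0,0,.2207]
print([np.round(proj(S,c+[dx,dy,dz]),1).tolist() for dx,dy,dz in((.018,.024,.034),(.018,-.024,.034),(-.018,.024,.034),(-.018,-.024,.034),(.018,.024,0),(.018,-.024,0))])
crop(S,260,130,350,230,6,'pics/i1.png')"
```

```text
fresh px [436.5 260.4] rib 44 (array([ 0.4035, -0.3113]), np.float64(74.0), np.float64(0.024)) block [ 0.4036 -0.3112]
lever (array([ 0.6275, -0.2819]), np.float64(100.1), np.float64(0.064))
[ 0.55568864 -0.04560157  0.34878485] [-1.79999802e+02 -2.83449053e-03 -2.02585812e+00]
57 [224.5 175.5] [[217.60000610351562, 175.10000610351562], [230.3000030517578, 169.39999389648438], [233.10000610351562, 175.8000030517578], [220.39999389648438, 181.5]]
82 [304.5 180.1] [[296.0, 175.0], [312.0, 175.0], [312.0, 183.0], [296.0, 183.0]]
57 [224.5 175.5] [[217.60000610351562, 175.10000610351562], [230.3000030517578, 169.39999389648438], [233.10000610351562, 175.8000030517578], [220.39999389648438, 181.5]]
82 [304.5 180.1] [[296.0, 175.0], [312.0, 175.0], [312.0, 183.0], [296.0, 183.0]]
[[312.4, 182.0], [294.7, 181.9], [312.6, 172.8], [295.4, 172.7], [312.5, 190.6], [295.3, 190.5]]
```

View pics/i1.png

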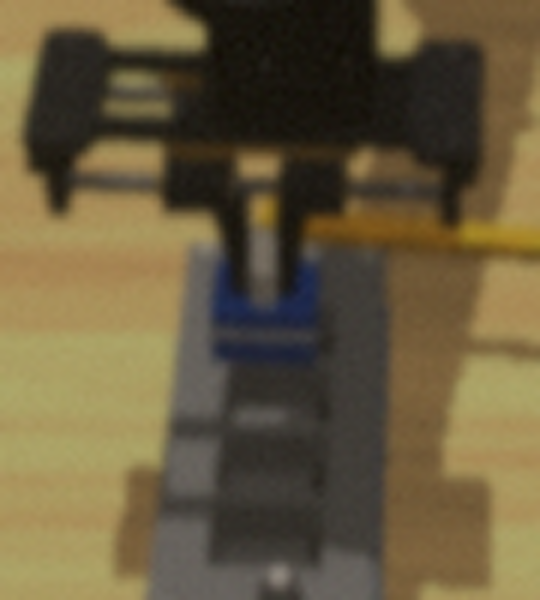

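The cartridge hangs level and lies over bay 3, with its block at crop x 215–320 and bottom edge at row 360, as predicted. I'll insert it.

{"name": "send_rows", "arguments": {
  "xyz": [
    [0,-0.001,0.03],
    [0,0,0.03],
    [0,0,0.015],
    [0,0,0],
    [0,0,0],
    [0,0,0.006],
    [0,0,0.006],
    [0,0,0]
  ],
  "rotation": [
    [0,0,-0.007],
    [0,0,0],
    [0,0,0],
    [0,0,0],
    [0,0,0],
    [0,0,0],
    [0,0,0],
    [0,0,0]
  ],
  "jaw": [0,0,0,0,0,0,0,0]
}}

```text
time_s: 30.05
tool_pos: [0.5559, -0.0437, 0.2616]
tool_rot: [180.0, -0.0, -1.6]
force: [0.6, 0.3, -1.5]
grip_width: 0.0118
grasp_force: 40.0
```

{"name": "send_rows", "arguments": {
  "xyz": [
    [0,0.001,0.005],
    [0,0,0.005],
    [0,0,0.005],
    [0,0,0]
  ],
  "rotation": [
    [0,0,0],
    [0,0,0],
    [0,0,0],
    [0,0,0]
  ],
  "jaw": [0,0,0,0]
}}

```text
time_s: 30.45
tool_pos: [0.5558, -0.0454, 0.2459]
tool_rot: [179.9, -0.0, -1.6]
force: [2.1, -3.5, -4.1]
grip_width: 0.0116
grasp_force: 40.0
```

{"name": "send_rows", "arguments": {
  "xyz": [
    [0,0,0.005],
    [0,0,0.005],
    [0,0,0.003],
    [0,0,0.003],
    [0,0,0],
    [0,0,0]
  ],
  "rotation": [
    [0,0,0],
    [0,0,0],
    [0,0,0],
    [0,0,0],
    [0,0,0],
    [0,0,0]
  ],
  "jaw": [0,0,0,0,0,0]
}}

```text
time_s: 31.05
tool_pos: [0.5559, -0.0447, 0.2308]
tool_rot: [180.0, -0.0, -1.6]
force: [0.0, -3.8, 2.7]
grip_width: 0.0117
grasp_force: 40.0
```

{"name": "send_rows", "arguments": {
  "xyz": [
    [0,0,0.004],
    [0,0,0.003],
    [0,0,0],
    [0,0,0]
  ],
  "rotation": [
    [0,0,0],
    [0,0,0],
    [0,0,0],
    [0,0,0]
  ],
  "jaw": [0,0,0,0]
}}

```text
time_s: 31.45
tool_pos: [0.5572, -0.0456, 0.2296]
tool_rot: [-179.8, -0.1, -1.6]
force: [-13.9, -2.9, 44.2]
grip_width: 0.0115
grasp_force: 40.0
```

{"name": "send_rows", "arguments": {
  "xyz": [
    [0,0,-0.006],
    [0,0,0],
    [0,0,0],
    [0,0,0],
    [0,0,0],
    [0,0,-0.02],
    [0,0,-0.04],
    [0,0,-0.04],
    [0,0,-0.02],
    [0,0,0],
    [0,0,0]
  ],
  "rotation": [
    [0,0,0],
    [0,0,0],
    [0,0,0],
    [0,0,0],
    [0,0,0],
    [0,0,0],
    [0,0,0],
    [0,0,0],
    [0,0,0],
    [0,0,0],
    [0,0,0]
  ],
  "jaw": [0,0.5,0.5,0.5,0.5,0.5,0.5,0.5,0.5,0.5,0.5]
}}

```text
time_s: 32.55
tool_pos: [0.5556, -0.0439, 0.3491]
tool_rot: [-180.0, 0.1, -1.5]
force: [0.2, 0.5, -0.5]
grip_width: 0.0438
grasp_force: 0.0
```

```bash
python3 -c "
from plan import *
from loc import *
T=env.read_camera('top');fresh(T);lever(T)
plan(here(),[(.4035,-.3112,.345,74,16)])"
```

```text
fresh px [436.5 260.4] rib 45 (array([ 0.4037, -0.3111]), np.float64(71.5), np.float64(0.024)) block [ 0.4036 -0.3112]
lever (array([ 0.6276, -0.2823]), np.float64(100.0), np.float64(0.066))
16 w -0.082 [[-0.009, 0.017, 0.0], [-0.01, 0.016, 0.0], [-0.012, 0.015, 0.0], [-0.013, 0.014, 0.0], [-0.014, 0.013, 0.0], [-0.015, 0.012, 0.0], [-0.016, 0.011, 0.0], [-0.017, 0.009, 0.0], [-0.018, 0.008, 0.0], [-0.018, 0.007, 0.0], [-0.019, 0.005, 0.001], [-0.019, 0.003, 0.0], [-0.019, 0.002, 0.001], [-0.019, 0.0, 0.0], [-0.019, -0.001, 0.001], [-0.019, -0.002, 0.0]] end [ 0.4039 -0.3115  0.3453] 73.6
```

```bash
python3 -c "
from loc import *
T=env.read_camera('top')
for b in blobs(T['image'],(100,120,40),(125,255,255),60):
  if b[1][0]>300: print(b)
crop(T,395,235,475,290,9,'pics/f2.png')"
```

```text
(np.int32(153), array([436.5, 260.4]), ((437.04132080078125, 260.3623962402344), (12.739089965820312, 15.995698928833008), 16.699243545532227))
```

View pics/f2.png

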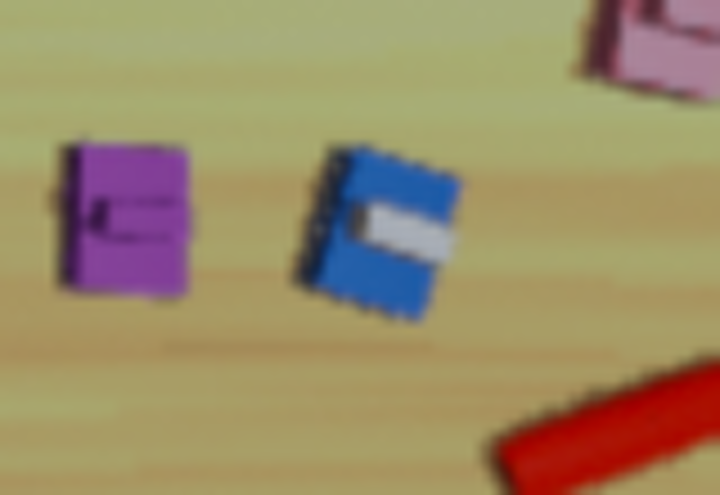

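{"name": "send_rows", "arguments": {
  "xyz": [
    [-0.009,0.017,0],
    [-0.01,0.016,0],
    [-0.012,0.015,0],
    [-0.013,0.014,0],
    [-0.014,0.013,0],
    [-0.015,0.012,0],
    [-0.016,0.011,0],
    [-0.017,0.009,0],
    [-0.018,0.008,0],
    [-0.018,0.007,0],
    [-0.019,0.005,0.001],
    [-0.019,0.003,0],
    [-0.019,0.002,0.001],
    [-0.019,0,0],
    [-0.019,-0.001,0.001],
    [-0.019,-0.002,0],
    [0,0,0],
    [0,0,0],
    [0,0,0],
    [0,0,0]
  ],
  "rotation": [
    [0,0,-0.082],
    [0,0,-0.082],
    [0,0,-0.082],
    [0,0,-0.082],
    [0,0,-0.082],
    [0,0,-0.082],
    [0,0,-0.082],
    [0,0,-0.082],
    [0,0,-0.082],
    [0,0,-0.082],
    [0,0,-0.082],
    [0,0,-0.082],
    [0,0,-0.082],
    [0,0,-0.082],
    [0,0,-0.082],
    [0,0,-0.082],
    [0,0,0],
    [0,0,0],
    [0,0,0],
    [0,0,0]
  ],
  "jaw": [0.5,0.5,0.5,0.5,0.5,0.5,0.5,0.5,0.5,0.5,0.5,0.5,0.5,0.5,0.5,0.5,0.5,0.5,0.5,0.5]
}}

```text
time_s: 34.65
tool_pos: [0.4049, -0.3109, 0.3464]
tool_rot: [-180.0, -0.0, 73.7]
force: [0.6, 0.2, 0.3]
grip_width: 0.0437
grasp_force: 0.0
```

The blue cartridge stands upright with its rib at crop (405,232), turned about 73°, and it is well clear of the purple one and the screwdriver.

{"name": "send_rows", "arguments": {
  "xyz": [
    [0,-0.001,0.03],
    [0,0,0.03],
    [0,0,0.03],
    [0,0,0.02],
    [0,0,0.01],
    [0,0,0.006],
    [0,0,0],
    [0,0,0],
    [0,0,0]
  ],
  "rotation": [
    [0,0,0],
    [0,0,0],
    [0,0,0],
    [0,0,0],
    [0,0,0],
    [0,0,0],
    [0,0,0],
    [0,0,0],
    [0,0,0]
  ],
  "jaw": [0.5,0.5,0.5,0.5,0.5,0.5,0.5,0.5,0.5]
}}

```text
time_s: 35.55
tool_pos: [0.4038, -0.312, 0.2217]
tool_rot: [179.9, -0.0, 73.6]
force: [0.2, -0.1, 0.5]
grip_width: 0.0435
grasp_force: 0.0
```

{"name": "send_rows", "arguments": {
  "xyz": [
    [0,0,0],
    [0,0,0],
    [0,0,0],
    [0,0,0],
    [0,0,0],
    [0,0,0],
    [0,0,0]
  ],
  "rotation": [
    [0,0,0],
    [0,0,0],
    [0,0,0],
    [0,0,0],
    [0,0,0],
    [0,0,0],
    [0,0,0]
  ],
  "jaw": [0,0,0,0,0,0,0]
}}

```text
time_s: 36.25
tool_pos: [0.4035, -0.3117, 0.2208]
tool_rot: [180.0, -0.0, 73.6]
force: [1.0, -0.7, 0.1]
grip_width: 0.0117
grasp_force: 40.0
```

{"name": "send_rows", "arguments": {
  "xyz": [
    [0,0,-0.01],
    [0,0,-0.02],
    [0,0,-0.03],
    [0,0,-0.04],
    [0,0,-0.03],
    [0,0,0],
    [0,0,0]
  ],
  "rotation": [
    [0,0,0],
    [0,0,0],
    [0,0,0],
    [0,0,0],
    [0,0,0],
    [0,0,0],
    [0,0,0]
  ],
  "jaw": [0,0,0,0,0,0,0]
}}

```text
time_s: 36.95
tool_pos: [0.4032, -0.3118, 0.3512]
tool_rot: [179.9, -0.1, 73.6]
force: [-0.6, -0.1, -1.6]
grip_width: 0.0117
grasp_force: 40.0
```

```bash
python3 -c "
from plan import *
plan(here(),[(.5099,-.0438,.35,-1.6,14)])"
```

```text
14 w 0.094 [[0.021, 0.002, 0.0], [0.021, -0.0, 0.0], [0.02, -0.002, 0.0], [0.02, -0.004, 0.0], [0.02, -0.006, 0.0], [0.019, -0.008, 0.0], [0.018, -0.009, 0.0], [0.017, -0.011, 0.0], [0.016, -0.013, 0.0], [0.015, -0.014, 0.0], [0.014, -0.015, 0.0], [0.012, -0.017, 0.0], [0.011, -0.018, 0.001], [0.009, -0.018, 0.0]] end [ 0.5094 -0.044   0.3502] -1.8
```

{"name": "send_rows", "arguments": {
  "xyz": [
    [0.021,0.002,0],
    [0.021,0,0],
    [0.02,-0.002,0],
    [0.02,-0.004,0],
    [0.02,-0.006,0],
    [0.019,-0.008,0],
    [0.018,-0.009,0],
    [0.017,-0.011,0],
    [0.016,-0.013,0],
    [0.015,-0.014,0],
    [0.014,-0.015,0],
    [0.012,-0.017,0],
    [0.011,-0.018,0],
    [0.009,-0.018,0],
    [0,0,0],
    [0,0,0],
    [0,0,0],
    [0,0,0]
  ],
  "rotation": [
    [0,0,0.094],
    [0,0,0.094],
    [0,0,0.094],
    [0,0,0.094],
    [0,0,0.094],
    [0,0,0.094],
    [0,0,0.094],
    [0,0,0.094],
    [0,0,0.094],
    [0,0,0.094],
    [0,0,0.094],
    [0,0,0.094],
    [0,0,0.094],
    [0,0,0.094],
    [0,0,0],
    [0,0,0],
    [0,0,0],
    [0,0,0]
  ],
  "jaw": [0,0,0,0,0,0,0,0,0,0,0,0,0,0,0,0,0,0]
}}

```text
time_s: 38.75
tool_pos: [0.5091, -0.0452, 0.3505]
tool_rot: [180.0, 0.0, -1.9]
force: [0.6, 0.2, -0.9]
grip_width: 0.0115
grasp_force: 40.0
```

```bash
python3 -c "
from loc import *
S=env.read_camera('scene');o=env.get_obs();p=o['tool_pos'];print(p,o['tool_rot'])
c=p-[0,0,.2207]
print([np.round(proj(S,c+[dx,dy,dz]),1).tolist() for dx,dy,dz in((.018,.024,.034),(.018,-.024,.034),(.018,.024,0),(.018,-.024,0))])
crop(S,260,130,350,230,6,'pics/i2.png')"
```

```text
[ 0.50921197 -0.04500499  0.35058793] [-1.79993462e+02  1.87811167e-02 -1.85799049e+00]
[[312.9, 169.7], [295.8, 169.6], [313.0, 178.4], [296.3, 178.3]]
```

View pics/i2.png

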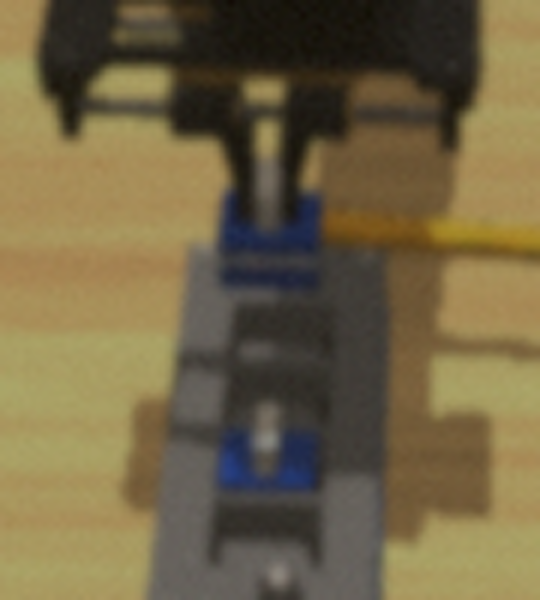

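The first fresh cartridge sits flush in bay 3 at crop (268,460). The second hangs level over bay 2. Inserting it now.

{"name": "send_rows", "arguments": {
  "xyz": [
    [0.0007,-0.001,0.03],
    [0,0,0.03],
    [0,0,0.017],
    [0,0,0],
    [0,0,0],
    [0,0,0.006],
    [0,0,0.006],
    [0,0,0]
  ],
  "rotation": [
    [0,0,-0.005],
    [0,0,0],
    [0,0,0],
    [0,0,0],
    [0,0,0],
    [0,0,0],
    [0,0,0],
    [0,0,0]
  ],
  "jaw": [0,0,0,0,0,0,0,0]
}}

```text
time_s: 39.6
tool_pos: [0.5105, -0.0429, 0.2616]
tool_rot: [-180.0, -0.0, -1.5]
force: [1.1, 0.7, -1.0]
grip_width: 0.0118
grasp_force: 40.0
```

{"name": "send_rows", "arguments": {
  "xyz": [
    [0,0,0.005],
    [0,0,0.005],
    [0,0,0]
  ],
  "rotation": [
    [0,0,0],
    [0,0,0],
    [0,0,0]
  ],
  "jaw": [0,0,0]
}}

```text
time_s: 39.9
tool_pos: [0.5104, -0.0438, 0.2514]
tool_rot: [179.9, -0.0, -1.5]
force: [1.8, -2.4, -2.7]
grip_width: 0.0113
grasp_force: 40.0
```

{"name": "send_rows", "arguments": {
  "xyz": [
    [0,0,0.005],
    [0,0,0.005],
    [0,0,0.005],
    [0,0,0.003],
    [0,0,0.003],
    [0,0,0],
    [0,0,0]
  ],
  "rotation": [
    [0,0,0],
    [0,0,0],
    [0,0,0],
    [0,0,0],
    [0,0,0],
    [0,0,0],
    [0,0,0]
  ],
  "jaw": [0,0,0,0,0,0,0]
}}

```text
time_s: 40.6
tool_pos: [0.5105, -0.0432, 0.2308]
tool_rot: [180.0, -0.0, -1.5]
force: [1.7, -4.2, 2.1]
grip_width: 0.0117
grasp_force: 40.0
```

{"name": "send_rows", "arguments": {
  "xyz": [
    [0,0,0.003],
    [0,0,0.002],
    [0,0,0],
    [0,0,0]
  ],
  "rotation": [
    [0,0,0],
    [0,0,0],
    [0,0,0],
    [0,0,0]
  ],
  "jaw": [0,0,0,0]
}}

```text
time_s: 41.0
tool_pos: [0.5112, -0.0439, 0.2305]
tool_rot: [-179.8, 0.0, -1.5]
force: [-13.8, -3.5, 42.8]
grip_width: 0.0116
grasp_force: 40.0
```

{"name": "send_rows", "arguments": {
  "xyz": [
    [0,0,-0.005],
    [0,0,0],
    [0,0,0],
    [0,0,0],
    [0,0,0],
    [0,0,-0.02],
    [0,0,-0.04],
    [0,0,-0.04],
    [0,0,-0.02],
    [0,0,0],
    [0,0,0]
  ],
  "rotation": [
    [0,0,0],
    [0,0,0],
    [0,0,0],
    [0,0,0],
    [0,0,0],
    [0,0,0],
    [0,0,0],
    [0,0,0],
    [0,0,0],
    [0,0,0],
    [0,0,0]
  ],
  "jaw": [0,0.5,0.5,0.5,0.5,0.5,0.5,0.5,0.5,0.5,0.5]
}}

```text
time_s: 42.1
tool_pos: [0.51, -0.0424, 0.3502]
tool_rot: [-180.0, 0.0, -1.5]
force: [-0.3, -0.0, 0.3]
grip_width: 0.0435
grasp_force: 0.0
```

```bash
python3 -c "
from plan import *
plan(here(),[(.4455,.178,.35,83.6,14)])"
```

```text
14 w -0.106 [[-0.005, -0.016, 0.0], [-0.003, -0.016, 0.0], [-0.002, -0.016, 0.0], [0.0, -0.016, 0.0], [0.002, -0.016, 0.0], [0.004, -0.016, 0.0], [0.005, -0.016, 0.0], [0.007, -0.015, 0.0], [0.008, -0.014, 0.0], [0.01, -0.013, 0.0], [0.011, -0.012, 0.0], [0.013, -0.011, 0.0], [0.013, -0.009, 0.0], [0.015, -0.008, 0.0]] end [0.4459 0.1782 0.3502] 83.6
```

{"name": "send_rows", "arguments": {
  "xyz": [
    [-0.005,-0.016,0],
    [-0.003,-0.016,0],
    [-0.002,-0.016,0],
    [0,-0.016,0],
    [0.002,-0.016,0],
    [0.004,-0.016,0],
    [0.005,-0.016,0],
    [0.007,-0.015,0],
    [0.008,-0.014,0],
    [0.01,-0.013,0],
    [0.011,-0.012,0],
    [0.013,-0.011,0],
    [0.013,-0.009,0],
    [0.015,-0.008,0],
    [0,0,0],
    [0,0,0],
    [0,0,0],
    [0,0,0]
  ],
  "rotation": [
    [0,0,-0.106],
    [0,0,-0.106],
    [0,0,-0.106],
    [0,0,-0.106],
    [0,0,-0.106],
    [0,0,-0.106],
    [0,0,-0.106],
    [0,0,-0.106],
    [0,0,-0.106],
    [0,0,-0.106],
    [0,0,-0.106],
    [0,0,-0.106],
    [0,0,-0.106],
    [0,0,-0.106],
    [0,0,0],
    [0,0,0],
    [0,0,0],
    [0,0,0]
  ],
  "jaw": [0.5,0.5,0.5,0.5,0.5,0.5,0.5,0.5,0.5,0.5,0.5,0.5,0.5,0.5,0.5,0.5,0.5,0.5]
}}

```text
time_s: 43.9
tool_pos: [0.4466, 0.1766, 0.3505]
tool_rot: [-180.0, 0.0, 83.4]
force: [0.2, -0.4, 0.9]
grip_width: 0.0435
grasp_force: 0.0
```

```bash
python3 -c "
from loc import *
T=env.read_camera('scene');crop(T,270,140,510,260,3.3,'pics/k.png');lever(env.read_camera('top'))"
```

```text
lever (array([ 0.6276, -0.2823]), np.float64(100.0), np.float64(0.066))
```

View pics/k.png

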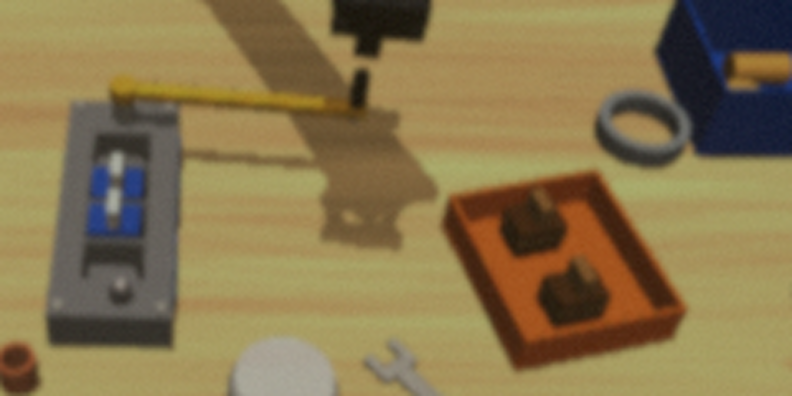

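Both fresh cartridges are flush in bays 2 and 3, and both spent ones stand side by side in the crate. The gripper is above the knob at (358,90). Going down over it.

{"name": "send_rows", "arguments": {
  "xyz": [
    [0,0,0.03],
    [0,0,0.03],
    [0,0,0.015],
    [0,0,0.005],
    [0,0,0],
    [0,0,0],
    [0,0,0],
    [0,0,0]
  ],
  "rotation": [
    [0,0,0],
    [0,0,0],
    [0,0,0],
    [0,0,0],
    [0,0,0],
    [0,0,0],
    [0,0,0],
    [0,0,0]
  ],
  "jaw": [0.5,0.5,0.5,0.5,0.5,0.35,0.35,0.35],
  "newtons": 10
}}

```text
time_s: 44.8
tool_pos: [0.4467, 0.1778, 0.2717]
tool_rot: [179.9, -0.1, 83.5]
force: [0.4, -0.1, 0.5]
grip_width: 0.0321
grasp_force: 0.0
```

{"name": "send_rows", "arguments": {
  "xyz": [
    [-0.0007,0.0178,0],
    [-0.0007,0.0178,0],
    [-0.0007,0.0178,0],
    [-0.0007,0.0178,0],
    [-0.0007,0.0178,0],
    [-0.0007,0.0178,0],
    [-0.0007,0.0178,0],
    [-0.0007,0.0178,0],
    [-0.0007,0.0178,0],
    [-0.0007,0.0178,0],
    [0,0,0],
    [0,0,0],
    [0,0,0]
  ],
  "rotation": [
    [0,0,0.08],
    [0,0,0.08],
    [0,0,0.08],
    [0,0,0.08],
    [0,0,0.08],
    [0,0,0.08],
    [0,0,0.08],
    [0,0,0.08],
    [0,0,0.08],
    [0,0,0.08],
    [0,0,0],
    [0,0,0],
    [0,0,0]
  ],
  "jaw": [0.35,0.35,0.35,0.35,0.35,0.35,0.35,0.35,0.35,0.35,0.35,0.35,0.35]
}}

```text
time_s: 46.1
tool_pos: [0.5971, 0.0938, 0.2708]
tool_rot: [-179.9, -0.0, 37.8]
force: [-0.3, 0.5, -0.2]
grip_width: 0.0305
grasp_force: 0.0
```

```bash
python3 -c "
from plan import *
p=np.array(here()[:2])-[.4206,-.0414];print(np.hypot(*p),np.degrees(np.arctan2(p[1],p[0])),here())"
```

```text
0.22231507536068099 37.46571665922767 [np.float64(0.5970553558269218), np.float64(0.09383128385332912), np.float64(0.2707656400514916), np.float64(37.84409902108747)]
```

{"name": "send_rows", "arguments": {
  "xyz": [
    [-0.0007,0.0178,0],
    [-0.0007,0.0178,0],
    [-0.0007,0.0178,0],
    [-0.0007,0.0178,0],
    [-0.0007,0.0178,0],
    [-0.0007,0.0178,0],
    [-0.0007,0.0178,0],
    [0,0.009,0],
    [0,0.009,0],
    [0,0,0],
    [0,0,0],
    [0,0,0]
  ],
  "rotation": [
    [0,0,0.08],
    [0,0,0.08],
    [0,0,0.08],
    [0,0,0.08],
    [0,0,0.08],
    [0,0,0.08],
    [0,0,0.08],
    [0,0,0.04],
    [0,0,0.04],
    [0,0,0],
    [0,0,0],
    [0,0,0]
  ],
  "jaw": [0.35,0.35,0.35,0.35,0.35,0.35,0.35,0.35,0.35,0.35,0.35,0.35]
}}

```text
time_s: 47.3
tool_pos: [0.6445, -0.0388, 0.2707]
tool_rot: [-180.0, 0.0, 1.1]
force: [-0.6, 0.1, -0.8]
grip_width: 0.0304
grasp_force: 0.0
```

{"name": "send_rows", "arguments": {
  "xyz": [
    [0,0.005,0],
    [0,0.005,0],
    [0,0.003,0],
    [0,0,0],
    [0,0,0]
  ],
  "rotation": [
    [0,0,0.02],
    [0,0,0.02],
    [0,0,0.01],
    [0,0,0],
    [0,0,0]
  ],
  "jaw": [0.35,0.35,0.35,0.35,0.35]
}}

```text
time_s: 47.8
tool_pos: [0.6444, -0.0537, 0.2709]
tool_rot: [179.9, -0.0, -1.9]
force: [1.0, 0.5, -0.2]
grip_width: 0.0303
grasp_force: 0.0
```

{"name": "send_rows", "arguments": {
  "xyz": [
    [0,0.003,0],
    [0,0.003,0],
    [0,0,0],
    [0,0,0]
  ],
  "rotation": [
    [0,0,0],
    [0,0,0],
    [0,0,0],
    [0,0,0]
  ],
  "jaw": [0.35,0.35,0.35,0.35]
}}

```text
time_s: 48.2
tool_pos: [0.6445, -0.0563, 0.2706]
tool_rot: [-179.8, 0.0, -1.7]
force: [-0.2, 4.9, 0.3]
grip_width: 0.0306
grasp_force: 2.7
```

{"name": "send_rows", "arguments": {
  "xyz": [
    [0,0.003,0],
    [0,0.003,0],
    [0,0,0],
    [0,0,0],
    [0,0,0]
  ],
  "rotation": [
    [0,0,0],
    [0,0,0],
    [0,0,0],
    [0,0,0],
    [0,0,0]
  ],
  "jaw": [0.35,0.35,0.35,0.35,0.35]
}}

```text
time_s: 48.7
tool_pos: [0.6447, -0.0578, 0.2705]
tool_rot: [-179.4, 0.1, -1.5]
force: [-1.7, 13.2, 2.4]
grip_width: 0.0311
grasp_force: 6.7
```

{"name": "send_rows", "arguments": {
  "xyz": [
    [0,-0.005,0],
    [0,-0.005,0],
    [0,0,0],
    [0,0,0],
    [0,0,0],
    [0,0,-0.03],
    [0,0,-0.04],
    [0,0,-0.03],
    [0,0,0],
    [0,0,0]
  ],
  "rotation": [
    [0,0,0],
    [0,0,0],
    [0,0,0],
    [0,0,0],
    [0,0,0],
    [0,0,0],
    [0,0,0],
    [0,0,0],
    [0,0,0],
    [0,0,0]
  ],
  "jaw": [0.35,0.35,0.35,0.5,0.5,0.5,0.5,0.5,0.5,0.5]
}}

```text
time_s: 49.7
tool_pos: [0.6444, -0.0555, 0.3714]
tool_rot: [-180.0, -0.1, -1.9]
force: [-0.6, -0.1, -0.0]
grip_width: 0.0433
grasp_force: 0.0
```

```bash
python3 -c "
from plan import *
from loc import *
plan(here(),[(.637,-.235,.365,60,8),(.6345,-.300,.365,100.3,8)])"
```

```text
8 w -0.135 [[-0.0, 0.022, 0.001], [-0.003, 0.022, 0.001], [-0.006, 0.022, 0.001], [-0.009, 0.021, 0.001], [-0.012, 0.019, 0.001], [-0.014, 0.017, 0.0], [-0.017, 0.015, 0.001], [-0.018, 0.013, 0.0]] end [ 0.6369 -0.2345  0.3654] 60.0
8 w -0.088 [[-0.007, 0.004, 0.0], [-0.008, 0.003, 0.0], [-0.008, 0.003, 0.0], [-0.008, 0.002, 0.0], [-0.008, 0.001, 0.0], [-0.008, 0.0, 0.0], [-0.008, -0.0, 0.0], [-0.008, -0.001, 0.0]] end [ 0.6349 -0.3     0.3654] 100.3
```

{"name": "send_rows", "arguments": {
  "xyz": [
    [0,0.022,0],
    [-0.003,0.022,0],
    [-0.006,0.022,0],
    [-0.009,0.021,0],
    [-0.012,0.019,0],
    [-0.014,0.017,0],
    [-0.017,0.015,0],
    [-0.018,0.013,0],
    [-0.007,0.004,0],
    [-0.008,0.003,0],
    [-0.008,0.003,0],
    [-0.008,0.002,0],
    [-0.008,0.001,0],
    [-0.008,0,0],
    [-0.008,0,0],
    [-0.008,-0.001,0],
    [0,0,0],
    [0,0,0],
    [0,0,0],
    [0,0,0]
  ],
  "rotation": [
    [0,0,-0.135],
    [0,0,-0.135],
    [0,0,-0.135],
    [0,0,-0.135],
    [0,0,-0.135],
    [0,0,-0.135],
    [0,0,-0.135],
    [0,0,-0.135],
    [0,0,-0.088],
    [0,0,-0.088],
    [0,0,-0.088],
    [0,0,-0.088],
    [0,0,-0.088],
    [0,0,-0.088],
    [0,0,-0.088],
    [0,0,-0.088],
    [0,0,0],
    [0,0,0],
    [0,0,0],
    [0,0,0]
  ],
  "jaw": [0.35,0.35,0.35,0.35,0.35,0.35,0.35,0.35,0.35,0.35,0.35,0.35,0.35,0.35,0.35,0.35,0.35,0.35,0.35,0.35]
}}

```text
time_s: 51.7
tool_pos: [0.6353, -0.2985, 0.3704]
tool_rot: [-180.0, -0.0, 100.4]
force: [0.5, 0.0, 0.2]
grip_width: 0.0304
grasp_force: 0.0
```

```bash
python3 -c "
from loc import *
T=env.read_camera('top');m=hsvm(T,(24,150,80),(34,255,255),(290,160,385,270));print('bar',axis(T,m,.084));crop(T,310,150,450,270,5,'pics/b.png');o=env.get_obs();print(o['tool_pos'],o['tool_rot'])"
```

```text
bar (array([ 0.5133, -0.0434]), np.float64(178.5), np.float64(0.229))
[ 0.63527181 -0.29857923  0.37056158] [-1.79995363e+02 -2.32755025e-02  1.00382715e+02]
```

View pics/b.png

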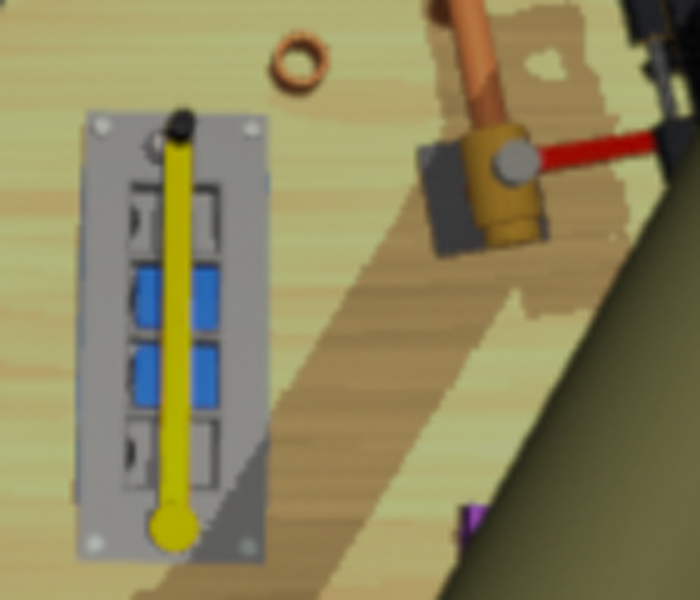

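The bar lies along the row at 178.5°, which is the station's axis, with the knob past the ball catch, so it is shut. Both blue cartridges are home under it. Next I'll turn the lever on.

{"name": "send_rows", "arguments": {
  "xyz": [
    [0,-0.003,0.03],
    [0,0,0.04],
    [0,0,0.02],
    [0,0,0.01],
    [0,0,0.004],
    [0,0,0],
    [0,0,0],
    [0,0,0]
  ],
  "rotation": [
    [0,0,0],
    [0,0,0],
    [0,0,0],
    [0,0,0],
    [0,0,0],
    [0,0,0],
    [0,0,0],
    [0,0,0]
  ],
  "jaw": [0.35,0.35,0.35,0.35,0.35,0.35,0.35,0.35]
}}

```text
time_s: 52.55
tool_pos: [0.6326, -0.3001, 0.2683]
tool_rot: [179.9, 0.1, 100.4]
force: [-0.8, -0.4, 0.9]
grip_width: 0.0303
grasp_force: 0.0
```

{"name": "send_rows", "arguments": {
  "xyz": [
    [0.0003,-0.0066,0],
    [0.0003,-0.0066,0],
    [0.0003,-0.0066,0],
    [0.0003,-0.0066,0],
    [0.0003,-0.0066,0],
    [0.0003,-0.0066,0],
    [0.0003,-0.0066,0],
    [0.0003,-0.0066,0],
    [0.0003,-0.0066,0],
    [0.0003,-0.0066,0],
    [0.0003,-0.0066,0],
    [0.0003,-0.0066,0],
    [0.0003,-0.0066,0],
    [0.0003,-0.0066,0],
    [0.0003,-0.0066,0],
    [0,0,0],
    [0,0,0],
    [0,0,0]
  ],
  "rotation": [
    [0,0,0.1],
    [0,0,0.1],
    [0,0,0.1],
    [0,0,0.1],
    [0,0,0.1],
    [0,0,0.1],
    [0,0,0.1],
    [0,0,0.1],
    [0,0,0.1],
    [0,0,0.1],
    [0,0,0.1],
    [0,0,0.1],
    [0,0,0.1],
    [0,0,0.1],
    [0,0,0.1],
    [0,0,0],
    [0,0,0],
    [0,0,0]
  ],
  "jaw": [0.35,0.35,0.35,0.35,0.35,0.35,0.35,0.35,0.35,0.35,0.35,0.35,0.35,0.35,0.35,0.35,0.35,0.35]
}}

```text
time_s: 54.35
tool_pos: [0.5559, -0.2518, 0.267]
tool_rot: [-180.0, -0.0, 14.5]
force: [-0.3, -0.5, 0.7]
grip_width: 0.0306
grasp_force: 0.0
```

{"name": "send_rows", "arguments": {
  "xyz": [
    [0,-0.0066,0],
    [0,-0.004,0],
    [0,0,0],
    [0,0,0]
  ],
  "rotation": [
    [0,0,0.07],
    [0,0,0],
    [0,0,0],
    [0,0,0]
  ],
  "jaw": [0.35,0.35,0.35,0.35]
}}

```text
time_s: 54.75
tool_pos: [0.5535, -0.2414, 0.2668]
tool_rot: [-180.0, 0.0, 10.5]
force: [-0.2, -1.1, 0.9]
grip_width: 0.0298
grasp_force: 0.4
```

{"name": "send_rows", "arguments": {
  "xyz": [
    [0,-0.003,0],
    [0,-0.003,0],
    [0,0,0],
    [0,0,0]
  ],
  "rotation": [
    [0,0,0],
    [0,0,0],
    [0,0,0],
    [0,0,0]
  ],
  "jaw": [0.35,0.35,0.35,0.35]
}}

```text
time_s: 55.15
tool_pos: [0.5523, -0.2375, 0.2668]
tool_rot: [179.7, -0.1, 10.3]
force: [2.4, -7.8, -4.8]
grip_width: 0.0307
grasp_force: 4.1
```

{"name": "send_rows", "arguments": {
  "xyz": [
    [0,-0.002,0],
    [0,0,0],
    [0,0,0]
  ],
  "rotation": [
    [0,0,0],
    [0,0,0],
    [0,0,0]
  ],
  "jaw": [0.35,0.35,0.35]
}}

```text
time_s: 55.45
tool_pos: [0.5521, -0.2369, 0.2669]
tool_rot: [179.5, -0.1, 10.3]
force: [4.1, -11.8, -8.3]
grip_width: 0.0306
grasp_force: 6.2
```

At the stop. Centring the jaws on the lever and withdrawing.

{"name": "send_rows", "arguments": {
  "xyz": [
    [0,0.005,0],
    [0,0.006,0],
    [0,0,0],
    [0,0,0],
    [0,0,-0.03],
    [0,0,-0.05],
    [0,0,-0.05],
    [0,0,-0.03],
    [0,0,0]
  ],
  "rotation": [
    [0,0,0],
    [0,0,0],
    [0,0,0],
    [0,0,0],
    [0,0,0],
    [0,0,0],
    [0,0,0],
    [0,0,0],
    [0,0,0]
  ],
  "jaw": [0.35,0.35,0.35,0.35,0.35,0.35,0.35,0.35,0.35]
}}

```text
time_s: 56.35
tool_pos: [0.555, -0.2448, 0.4319]
tool_rot: [179.8, -0.5, 10.5]
force: [0.4, 0.1, 0.1]
grip_width: 0.0306
grasp_force: 0.0
```

{"name": "send_rows", "arguments": {
  "xyz": [
    [-0.03,0.02,0],
    [-0.03,0.02,0],
    [-0.03,0.03,0],
    [0,0.04,0],
    [0,0.04,0],
    [0,0.04,0],
    [0,0,0],
    [0,0,0]
  ],
  "rotation": [
    [0,0,0],
    [0,0,0],
    [0,0,0],
    [0,0,0],
    [0,0,0],
    [0,0,0],
    [0,0,0],
    [0,0,0]
  ],
  "jaw": [0.35,0.35,0.35,0.35,0.35,0.35,0.35,0.35]
}}

```text
time_s: 57.15
tool_pos: [0.4994, -0.448, 0.425]
tool_rot: [-179.9, 0.1, 10.3]
force: [-0.1, 0.6, -0.4]
grip_width: 0.0304
grasp_force: 0.0
```

```bash
python3 -c "
from loc import *
T=env.read_camera('top');lever(T);m=hsvm(T,(24,150,80),(34,255,255),(290,160,385,270));print('bar',axis(T,m,.084));cv2.imwrite('pics/end.png',T['image']);print(env.get_obs()['tool_pos'])"
```

```text
lever (array([ 0.5745, -0.2415]), np.float64(8.099999999999994), np.float64(0.069))
bar (array([ 0.513 , -0.0435]), np.float64(178.6), np.float64(0.229))
[ 0.50006855 -0.44673928  0.42557309]
```

View pics/end.png

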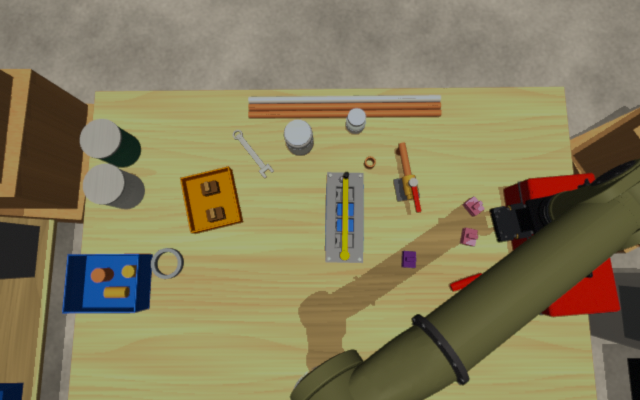

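The final view shows the bar shut at (345,217), the lever along the pipe at (414,195), both spent cartridges in the crate at (210,187) and (215,213), and the arm clear. Handing in.

```bash
python3 -c "
from cell import env
print(env.sign_off())"
```

```text
the job is handed in; nothing more can be done
None
```

The job is handed in after about 57 s of the 210 s: both spent cartridges are on the crate floor, both fresh ones are flush in bays 2 and 3, the keeper bar is shut past its catch, and the supply lever is back on; `sign_off()` returned no verdict.

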